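# Flush the third column from the switching console

### The arm

A 7-joint arm with a two-finger parallel gripper is mounted at the origin on the work surface. World frame = base frame: x ahead of the robot, y to its left, z up, the work surface at z = 0. Lengths are in m, angles in rad, forces in N, time in s.
With the tool pointing down it reaches from about 0.425 to 0.875 m from the base axis. Payload 4.7 kg.
Tool frame: the origin (TCP) lies at the very end of the fingers, on their centre line; the grasp point (between the pads) lies 19 mm behind it; x points along the fingers, y is the direction in which the jaws open and shut, and the axes are right-handed (so a half turn about x gives the same grasp; the last joint's range is limited). The gripper opens to 87 mm and grips with 3 to 60 N. Pads are 19 mm wide; open, the fingers measure 117 mm over their backs; the gripper's body (75 mm by 190 mm) begins 51 mm behind the grasp point.
Start: joints at [-1.307, 0.321, -0.07, 1.45, 0.023, 1.371, -0.057], TCP at [0.161, 0.63, 0.2] pointing down, gripper open.
Joint ranges: [-2.86, 2.86], [-0.3, 2.09], [-1.38, 1.24], [0.06, 2.45], [-1.56, 4.7], [0.09, 2.05], [-2.69, 2.69]. Speed limits (rad/s): [2.57, 2.57, 3.14, 3.14, 3.14, 3.14, 3.14].

### API

Orientations are given as a 3x3 rotation matrix whose columns are the frame's x, y, z axes.
In Python, from bench import * gives the robot as it stands.
- The arm moves only by the tool apply_moves, never from a script. Its argument "moves" is a list of rows, each an object of numbers: "tx", "ty", "tz": the shift along the world's x, y, z in m; "wx", "wy", "wz": the turn, a rotation vector about the world's x, y, z in degrees; "jaw": the opening, from 0 (shut) to 1 (fully open). In form: [{"tx": .., "ty": .., "tz": .., "wx": .., "wy": .., "wz": .., "jaw": ..}, ...]. A call has 1 to 10 rows; each row is the pose to reach, as a shift and turn from the pose commanded when the call began; what a row does not reach only later rows make up. A row lasts 1/12 s, in which the tool goes at most 41.7 mm and 7.16 degrees, less where a joint would pass 70% of its speed; a pose out of reach is approached as far as the arm can. A call with a gripper value outside its range is refused whole. The fingers move at their own pace and stop on an object; "newtons" is the grip in N (left out, the last holds). Time passes only in rows, so rows that repeat a pose let the fingers close. It gives the time, the measured TCP pose, the force and the opening at its end, in the units of the state.
- observe(): the state, without advancing time (a new reading comes with each control period).
- grab_frame(name): name is "side" or "top"; returns a dict with "img" (480x640x3 uint8, red, green, blue), "range_z" (480x640 float32, m along the optical axis (not along the pixel's ray), 0 where there is no reading), "fx", "fy", "cx", "cy" (pixels), "view" (4x4, takes a point from world to camera coordinates). Camera axes: x right, y down, z forward; pixel columns grow to the right and rows downward; lengths in m; the calibration is good to about 2 mm. A picture is of the moment at which its call begins.
- hand_in(): hands the job in, once; it reports no verdict.
Trained networks look in a picture, given as the dict that the camera call returned (one of the last four; its "shot" number tells which), for a name from the list of things; names that differ only in an ending like _2 or _b are one class to them, and where a whole thing is asked for, a point or a joint stands for the part that bears it (a point fixed in the world has none). Each returns a list of dicts, best first, with "p" (0 to 1); they miss things now and then, are a little off and sometimes report something else, mostly with a low value. They report only what shows in the picture. A call takes as long as a camera call.
- masks_of(picture, name): "pixels" (480x640 bool, what is visible of it).
- mark_of(picture, name): "position" ([x, y, z] in m, in world coordinates, good to about 4 mm: a listed point, or the origin of a listed thing).
The state is a dict: "time": time; "joint_pos": joint angles; "dq": joint speeds; "joint_torque": joint torques, N m; "ee_pos": TCP position; "tool_rot": TCP orientation; "ft_force": force on the tool from outside, world axes, zero at the start; "torque": the same for the moment, N m; "opening": opening from 0.0 (shut) to 1.0 (fully open).
Only numpy, scipy, OpenCV 4.12 (cv2) and the standard library are available. Lean on these libraries where they do the work, as an engineer would, in place of code of your own. Each camera call takes 0.05 s, during which the arm holds its last target.

### The job

Get the column switching console flushing column three. First take the amber bottle that stands in the cover's way off the console and set it down gently, upright, in the spill tray with the other bottle; then click the selector lever to its third position (counted from the left as seen from the robot, the one with three dots); then slide the dust cover fully open, press the flush button under it right down, and slide the cover fully shut again. Leave the lever at three, the bottle standing, and the vial rack, the white wash bottle and the other amber bottle undisturbed.

Things in the scene. Friction and masses are not known exactly. Their poses are not given: they have to be found in the camera images.
- console: Low white fixed console, 210 (its x) by 320 mm (its y), flat deck 65 mm above the bench. Origin: centre of its underside; at yaw 0, x points away from the robot and y to its left (yaw up to 0.3 rad). Far row, x = 55 mm: fixed end block 34 mm high (y -155 to -115), dust cover, then its runway to y = 150 between rails 10 mm high, 76 mm apart. Near row: lever pivot at x 0, y -70, and a vial rack.
- cover (a joint): Slide of the dust cover along the console's +y: 0 = fully shut against the end block, 0.105 m = fully open; starts within 12 mm of shut. Stays where it is left; about 2 N of friction to move.
- cover_fin (a point): Centre of the top of the cover's black fin; axes = console axes; at x 55, y -62 mm on the console when shut. The cover is a grey hood 100 mm long (y), 72 wide, its top 31 mm above the deck. The fin stands 36 mm above the hood's top, midway along it, 56 mm long (x), 12 mm thick (y), its top 67 mm above the deck: pinch it across the 12 mm, or push it.
- button (a joint): Travel of the flush button: 0 = up, 0.006 m = right down; springs back; 1.5 N starts it and 5 N bottoms it.
- button_top (a point): Centre of the top of the grey round push button, 36 mm across, top 22 mm above the deck, at x 55, y -60 mm on the console. Under the cover when that is shut (the fin is then almost over it); clear of it when the cover is fully open.
- lever (a joint): Angle of the lever about its upright pivot, anticlockwise from above: the grip goes from the robot's left to its right. Arm along the console's -x at 0.54. Spring detents at 0 (one dot), 0.36, 0.72 (third, three dots), 1.08 rad; stops just beyond. Starts in the first or second. Let go between two, it snaps to the nearer; 3 to 6 N at the grip moves it over a click.
- lever_grip (a point): Centre of the top of the lever's black upright grip: a post 18 mm in diameter, 40 mm high, its top 60 mm above the deck, standing on a flat steel arm whose top is 20 mm above the deck. It moves on an arc of 75 mm radius about the pivot; the arm points from the pivot roughly towards the robot.
- bottle: The amber bottle to clear, standing on the console's runway in front of the shut cover. Base 54 mm across, 112 mm high, about 0.2 kg; white screw cap 35 mm across over the top 26 mm (86 to 112 mm up), neck 28 mm below it. Origin at the centre of its underside, z up.
- tray: White fixed spill tray on the bench left of the console, 270 mm (its x) by 130 mm (its y), walls 4 mm thick and 22 mm high. Origin at the centre of its underside. Turned up to 0.25 rad.
- tray_in (a point): Centre of the tray's inner floor, 4 mm above the bench; axes = tray axes. The floor is 262 by 122 mm.
- tray_bottle: A second amber bottle of the same shape, standing loose in the tray, within 15 mm of its long centre line and 90 mm of its middle: leave it standing. The longer free side of the tray always has room for the first. Origin as the first.
- vial_rack: Loose rack of vials, 62 by 90 mm, 45 mm high, on the console's near row left of the lever. Origin under its centre. Leave alone.
- wash_bottle: Loose white bottle, 64 mm across, 150 mm high, on the bench just right of the console. Origin under its centre. Leave alone.

How it is judged:
By the outcome, as a careful person would: the job done as asked, in the order asked, and still so for the second after the job is handed in, with the robot touching nothing.
It also fails if it takes over 72 s, if anything falls off the work surface, if the arm or the gripper's body presses on something with over 40 N, if the wrist force passes 120 N, or if a joint passes its speed limit or range.

## Working session

There is one attempt and no reset: what is moved stays moved. The work goes in short steps, Python scripts to look and compute and a tool call to move; the robot and the scene stay as the last step left them, time stands still between calls to the robot, and variables do not carry over. Pictures are saved under pics/ and viewed, and the job is handed in when it is done.

Besides the shell and the picture viewer there is one more tool, called after "Emit:" by a JSON object that holds its "method" and its "body". apply_moves: Moves the arm, as the interface text tells. Its arguments: {"type":"object","properties":{"moves":{"type":"array"},"newtons":{"type":"number"}},"required":["moves"]}

```bash
mkdir -p pics; ls; cat > h.py <<'E'
from bench import *
import numpy as np, cv2
def save(f,n): cv2.imwrite('pics/'+n+'.png', f['img'][:,:,::-1])
def cloud(f):
    z=f['range_z']; v,u=np.indices(z.shape)
    p=np.stack([(u-f['cx'])/f['fx']*z,(v-f['cy'])/f['fy']*z,z,np.ones_like(z)],-1)
    w=p@np.linalg.inv(f['view']).T
    w=w[...,:3]; w[z<=0]=np.nan
    return w
E
python3 - <<'E'
from h import *
s=observe(); print(s['time'],s['ee_pos'],s['tool_rot'],s['opening'])
for c in ['top','side']:
    f=grab_frame(c); save(f,c+'0'); print(c, np.linalg.inv(f['view'])[:3,3])
    np.savez('/tmp/'+c+'0.npz',w=cloud(f))
    for n in ['console','cover_fin','lever_grip','bottle','tray_in','tray','tray_bottle','vial_rack','wash_bottle']:
        print(c,n,[(round(d['p'],2),np.round(d['position'],4)) for d in mark_of(f,n)][:3])
print(observe()['time'])
E
```

```text
pics
0.0 [0.1605705  0.62923021 0.19926461] [[-3.84843120e-04  2.47095081e-01  9.68991163e-01]
 [-1.87464269e-03  9.68989353e-01 -2.47095364e-01]
 [-9.99998169e-01 -1.91160515e-03  9.03061007e-05]] 1.0034569597322889
top [0.4777311  0.01109643 0.99515566]
top console [(0.93, array([ 0.5705, -0.0914, -0.003 ]))]
top cover_fin [(0.66, array([ 0.6368, -0.1415,  0.129 ]))]
top lever_grip [(0.65, array([ 0.5151, -0.1646,  0.1227])), (0.64, array([ 0.4956, -0.0063,  0.0667]))]
top bottle [(0.63, array([ 0.6168, -0.0023,  0.0634]))]
top tray_in [(0.85, array([0.461 , 0.3076, 0.0052]))]
top tray [(0.77, array([0.4617, 0.3089, 0.0008]))]
top tray_bottle [(0.81, array([0.422 , 0.3022, 0.0013]))]
top vial_rack [(0.78, array([ 0.4975, -0.0091,  0.0678]))]
top wash_bottle [(0.75, array([ 0.6325, -0.3175, -0.0018]))]
side [0.26303801 0.66763599 0.7842128 ]
side console [(0.69, array([ 0.5678, -0.0943,  0.0028]))]
side cover_fin [(0.62, array([ 0.6338, -0.1399,  0.1318]))]
side lever_grip [(0.66, array([ 0.5082, -0.1625,  0.1272]))]
side bottle [(0.73, array([ 0.612 , -0.0033,  0.0642]))]
side tray_in [(0.98, array([0.4631, 0.3061, 0.0031]))]
side tray [(0.81, array([0.4589, 0.3094, 0.0014]))]
side tray_bottle []
side vial_rack []
side wash_bottle []
1.0
```

View pics/top0.png

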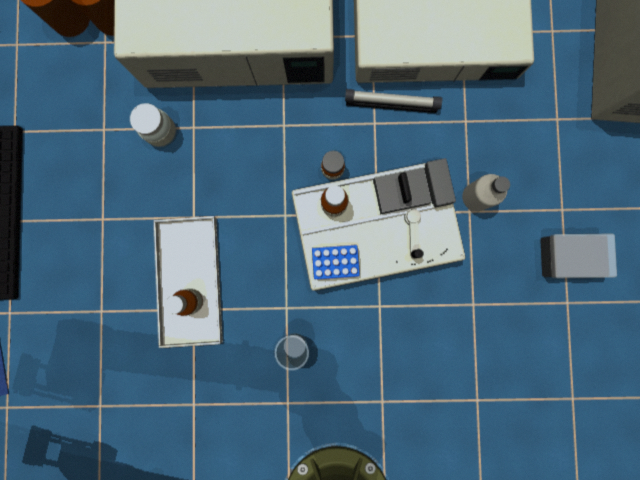

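View pics/side0.png

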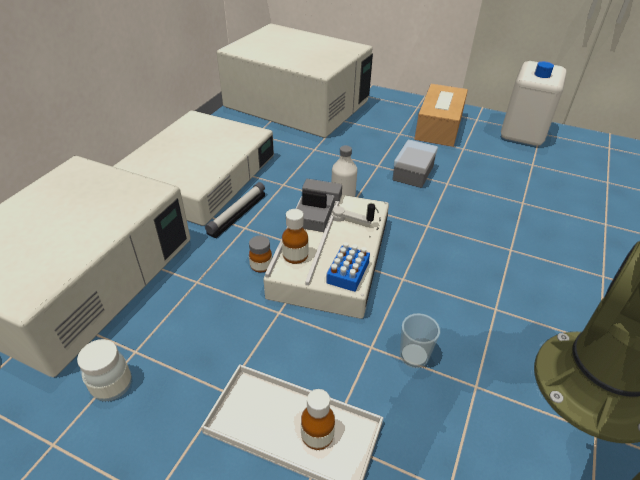

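```bash
cat > m.py <<'E'
from h import *
w=np.load('/tmp/top0.npz')['w']; ws=np.load('/tmp/side0.npz')['w']
def sel(w,lo,hi): 
    m=np.all((w>np.array(lo))&(w<np.array(hi)),-1); return w[m]
for nm,W in [('top',w),('side',ws)]:
    p=sel(W,[.4,-.3,.058],[.75,.12,.073]); r=cv2.minAreaRect((p[:,:2]*1000).astype(np.float32)); print(nm,'deck',len(p),np.median(p[:,2]),r)
    p=sel(W,[.3,.2,.015],[.65,.42,.027]); r=cv2.minAreaRect((p[:,:2]*1000).astype(np.float32)); print('tray rim',len(p),r)
    p=sel(W,[.55,-.06,.165],[.68,.06,.19]); print('cap',len(p),p[:,:2].mean(0),np.percentile(p[:,2],[50,98]),p.min(0),p.max(0))
    p=sel(W,[.3,.2,.105],[.6,.42,.13]); print('traycap',len(p),p[:,:2].mean(0),p.min(0),p.max(0))
    p=sel(W,[.58,-.2,.115],[.7,-.08,.14]); print('fin',len(p),p[:,:2].mean(0),np.median(p[:,2]),cv2.minAreaRect((p[:,:2]*1000).astype(np.float32)))
    p=sel(W,[.45,-.25,.115],[.56,-.1,.14]); print('grip',len(p),p.mean(0),p.min(0),p.max(0))
E
python3 m.py
```

```text
top deck 10004 0.06627925402321688 ((605.088134765625, -115.3153076171875), (270.9460144042969, 372.49407958984375), 10.288728713989258)
tray rim 1009 ((462.091064453125, 308.7047424316406), (270.1435546875, 131.44998168945312), 2.69199275970459)
cap 302 [ 0.61354125 -0.00634153] [0.17825862 0.1811819 ] [ 0.59683663 -0.02298046  0.16540846] [0.63125428 0.0096454  0.18139672]
traycap 292 [0.41994203 0.30264085] [0.40273827 0.28655547 0.10567855] [0.43681767 0.32106798 0.12187272]
fin 230 [ 0.63364805 -0.14088719] 0.1320115024048168 ((634.8365478515625, -142.14208984375), (55.962032318115234, 13.04040241241455), 10.622788429260254)
grip 76 [ 0.50769342 -0.16242867  0.12541893] [ 0.49959191 -0.17169224  0.11578908] [ 0.51679317 -0.15416445  0.12929222]
side deck 5517 0.06551385346842775 ((604.3887939453125, -112.92143249511719), (271.1876525878906, 375.9686279296875), 10.125322341918945)
tray rim 1608 ((462.19891357421875, 309.59527587890625), (270.6639709472656, 132.20455932617188), 2.8742780685424805)
cap 229 [ 0.61180546 -0.00098237] [0.17694538 0.17920171] [ 0.59664591 -0.02164471  0.16501042] [0.63101726 0.01369961 0.18032126]
traycap 456 [0.41818107 0.30777445] [0.40198692 0.2880983  0.10500669] [0.43622061 0.32312029 0.12016827]
fin 227 [ 0.63277727 -0.13791149] 0.12753334162973884 ((633.8482666015625, -141.38136291503906), (54.62863540649414, 16.893917083740234), 8.27242660522461)
grip 59 [ 0.50718831 -0.15951245  0.12309616] [ 0.49938291 -0.17092952  0.11561271] [ 0.516415   -0.15150358  0.12821745]
```

```bash
cat > m2.py <<'E'
from h import *
from m import w,ws,sel
for W in (w,ws):
    p=sel(W,[.4,-.3,.06],[.75,.12,.071])
    a=.18; 
    for it in range(3):
        R=np.array([[np.cos(a),-np.sin(a)],[np.sin(a),np.cos(a)]])
        q=(p[:,:2]-[.569,-.093])@R
        k=(abs(q[:,0])<.115)&(abs(q[:,1])<.168)
        r=cv2.minAreaRect((p[k,:2]*1000).astype(np.float32))
        a=np.radians(r[2] if r[2]<45 else r[2]-90)
    print(r, k.sum())
    R=np.array([[np.cos(a),-np.sin(a)],[np.sin(a),np.cos(a)]])
    c=np.array(r[0])/1000
    for n,pt in [('fin',[.634,-.1412]),('grip',[.5078,-.1620]),('bottle',[.6135,-.0055])]:
        print(n,np.round((np.array(pt)-c)@R,4))
    print('pivot',c+R@[0,-.07],'button',c+R@[.055,-.060],'finshut',c+R@[.055,-.062])
    for ang in (0,.36,.72,1.08):
        t=ang-.54; print(ang, c+R@(np.array([0,-.07])+.075*np.array([-np.cos(t),-np.sin(t)])))
E
python3 m2.py | grep -v '^\(top\|side\) deck\|^tray\|^cap\|^fin [0-9]'
```

```text
grip 76 [ 0.50769342 -0.16242867  0.12541893] [ 0.49959191 -0.17169224  0.11578908] [ 0.51679317 -0.15416445  0.12929222]
grip 59 [ 0.50718831 -0.15951245  0.12309616] [ 0.49938291 -0.17092952  0.11561271] [ 0.516415   -0.15150358  0.12821745]
((570.4542846679688, -94.78317260742188), (209.89210510253906, 319.5718994140625), 10.33431625366211) 9500
fin [ 0.0542 -0.0571]
grip [-0.0737 -0.0549]
bottle [0.0584 0.0801]
pivot [ 0.58301169 -0.16364762] button [ 0.63532555 -0.14394331] finshut [ 0.63568433 -0.14591086]
0 [ 0.51280971 -0.13725287]
0.36 [ 0.50801169 -0.1636752 ]
0.72 [ 0.51282915 -0.190094  ]
1.08 [ 0.52664445 -0.2131222 ]
((568.9395751953125, -92.83367919921875), (208.55917358398438, 323.96337890625), 10.101325988769531) 4940
fin [ 0.0556 -0.059 ]
grip [-0.0723 -0.0574]
bottle [0.0592 0.0782]
pivot [ 0.58121684 -0.16174862] button [ 0.6336104 -0.1422572] finshut [ 0.63396118 -0.1442262 ]
0 [ 0.51112278 -0.13506862]
0.36 [ 0.50621735 -0.16147122]
0.72 [ 0.51092734 -0.18790939]
1.08 [ 0.52464889 -0.21099358]
```

Emit:
{"method": "apply_moves", "body": {"moves": [{"tx": 0.453,"ty": -0.634,"tz": 0.02,"wz": 24.5,"jaw": 1},{"tx": 0.453,"ty": -0.634,"tz": 0.02,"wz": 24.5,"jaw": 1},{"tx": 0.453,"ty": -0.634,"tz": 0.02,"wz": 24.5,"jaw": 1},{"tx": 0.453,"ty": -0.634,"tz": 0.02,"wz": 24.5,"jaw": 1},{"tx": 0.453,"ty": -0.634,"tz": 0.02,"wz": 24.5,"jaw": 1},{"tx": 0.453,"ty": -0.634,"tz": 0.02,"wz": 24.5,"jaw": 1},{"tx": 0.453,"ty": -0.634,"tz": 0.02,"wz": 24.5,"jaw": 1},{"tx": 0.453,"ty": -0.634,"tz": 0.02,"wz": 24.5,"jaw": 1},{"tx": 0.453,"ty": -0.634,"tz": 0.02,"wz": 24.5,"jaw": 1},{"tx": 0.453,"ty": -0.634,"tz": 0.02,"wz": 24.5,"jaw": 1}], "newtons": 15}}

```text
invalid input
```

Emit:
{"method": "apply_moves", "body": {"moves": [{"tx": 0.02,"ty": -0.03,"tz": 0.005,"wx": 0,"wy": 0,"wz": 3,"jaw": 1}], "newtons": 15}}

```text
time: 1.08
ee_pos: [0.1739, 0.6034, 0.2032]
tool_rot: [[-0.005, 0.187, 0.982], [0.001, 0.982, -0.187], [-1.0, -0.0, -0.005]]
ft_force: [-1.2, -1.0, -0.0]
opening: 1.002
```

Emit:
{"method": "apply_moves", "body": {"moves": [{"tx": 0.433,"ty": -0.604,"tz": 0.015,"wx": 0,"wy": 0,"wz": 21.5,"jaw": 1},{"tx": 0.433,"ty": -0.604,"tz": 0.015,"wx": 0,"wy": 0,"wz": 21.5,"jaw": 1},{"tx": 0.433,"ty": -0.604,"tz": 0.015,"wx": 0,"wy": 0,"wz": 21.5,"jaw": 1},{"tx": 0.433,"ty": -0.604,"tz": 0.015,"wx": 0,"wy": 0,"wz": 21.5,"jaw": 1},{"tx": 0.433,"ty": -0.604,"tz": 0.015,"wx": 0,"wy": 0,"wz": 21.5,"jaw": 1},{"tx": 0.433,"ty": -0.604,"tz": 0.015,"wx": 0,"wy": 0,"wz": 21.5,"jaw": 1},{"tx": 0.433,"ty": -0.604,"tz": 0.015,"wx": 0,"wy": 0,"wz": 21.5,"jaw": 1},{"tx": 0.433,"ty": -0.604,"tz": 0.015,"wx": 0,"wy": 0,"wz": 21.5,"jaw": 1},{"tx": 0.433,"ty": -0.604,"tz": 0.015,"wx": 0,"wy": 0,"wz": 21.5,"jaw": 1},{"tx": 0.433,"ty": -0.604,"tz": 0.015,"wx": 0,"wy": 0,"wz": 21.5,"jaw": 1}], "newtons": 15}}

```text
time: 1.92
ee_pos: [0.4231, 0.2612, 0.2142]
tool_rot: [[0.001, -0.177, 0.984], [0.001, 0.984, 0.177], [-1.0, 0.001, 0.001]]
ft_force: [1.3, 0.0, -0.2]
opening: 1.003
```

Emit:
{"method": "apply_moves", "body": {"moves": [{"tx": 0.19,"ty": -0.266,"tz": 0,"wx": 0,"wy": 0,"wz": 0,"jaw": 1},{"tx": 0.19,"ty": -0.266,"tz": 0,"wx": 0,"wy": 0,"wz": 0,"jaw": 1},{"tx": 0.19,"ty": -0.266,"tz": 0,"wx": 0,"wy": 0,"wz": 0,"jaw": 1},{"tx": 0.19,"ty": -0.266,"tz": 0,"wx": 0,"wy": 0,"wz": 0,"jaw": 1},{"tx": 0.19,"ty": -0.266,"tz": 0,"wx": 0,"wy": 0,"wz": 0,"jaw": 1},{"tx": 0.19,"ty": -0.266,"tz": 0,"wx": 0,"wy": 0,"wz": 0,"jaw": 1},{"tx": 0.19,"ty": -0.266,"tz": 0,"wx": 0,"wy": 0,"wz": 0,"jaw": 1},{"tx": 0.19,"ty": -0.266,"tz": 0,"wx": 0,"wy": 0,"wz": 0,"jaw": 1},{"tx": 0.19,"ty": -0.266,"tz": 0,"wx": 0,"wy": 0,"wz": 0,"jaw": 1},{"tx": 0.19,"ty": -0.266,"tz": 0,"wx": 0,"wy": 0,"wz": 0,"jaw": 1}]}}

```text
time: 2.75
ee_pos: [0.6127, -0.0059, 0.2134]
tool_rot: [[-0.0, -0.172, 0.985], [-0.001, 0.985, 0.172], [-1.0, -0.001, -0.001]]
ft_force: [-0.5, 0.7, -0.2]
opening: 0.998
```

```bash
python3 - <<'E'
from h import *
s=observe(); print(s['ee_pos'],s['ft_force'],s['joint_pos'])
f=grab_frame('side'); save(f,'side1'); f=grab_frame('top'); save(f,'top1')
E
```

```text
[ 0.61267656 -0.00586063  0.21341731] [-0.51266693  0.69578706 -0.20076601] [-0.45592154  0.25037756  0.50786833  1.54792184 -0.12179243  1.37558907
  1.80609065]
```

View pics/side1.png

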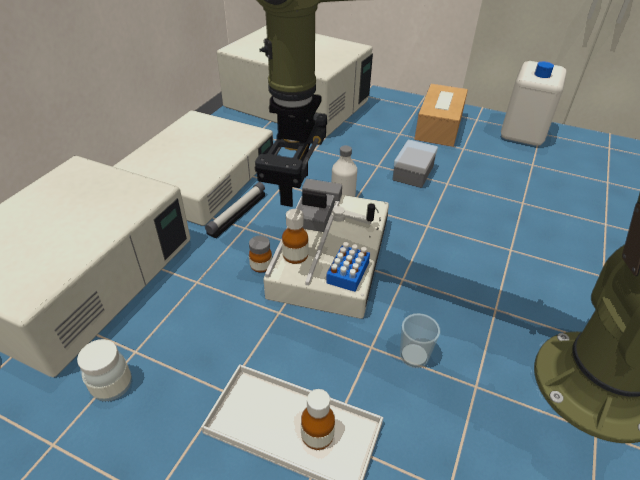

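Emit:
{"method": "apply_moves", "body": {"moves": [{"tx": 0.001,"ty": 0.001,"tz": -0.025,"wx": 0,"wy": 0,"wz": 0,"jaw": 1},{"tx": 0.001,"ty": 0.001,"tz": -0.05,"wx": 0,"wy": 0,"wz": 0,"jaw": 1},{"tx": 0.001,"ty": 0.001,"tz": -0.07,"wx": 0,"wy": 0,"wz": 0,"jaw": 1},{"tx": 0.001,"ty": 0.001,"tz": -0.07,"wx": 0,"wy": 0,"wz": 0,"jaw": 1},{"tx": 0.001,"ty": 0.001,"tz": -0.07,"wx": 0,"wy": 0,"wz": 0,"jaw": 0.6},{"tx": 0.001,"ty": 0.001,"tz": -0.07,"wx": 0,"wy": 0,"wz": 0,"jaw": 0.5},{"tx": 0.001,"ty": 0.001,"tz": -0.07,"wx": 0,"wy": 0,"wz": 0,"jaw": 0.44},{"tx": 0.001,"ty": 0.001,"tz": -0.07,"wx": 0,"wy": 0,"wz": 0,"jaw": 0.4},{"tx": 0.001,"ty": 0.001,"tz": -0.07,"wx": 0,"wy": 0,"wz": 0,"jaw": 0.3},{"tx": 0.001,"ty": 0.001,"tz": -0.07,"wx": 0,"wy": 0,"wz": 0,"jaw": 0.3}], "newtons": 15}}

```text
time: 3.68
ee_pos: [0.6136, -0.0019, 0.1445]
tool_rot: [[0.001, -0.177, 0.984], [0.0, 0.984, 0.177], [-1.0, 0.0, 0.001]]
ft_force: [-1.5, -0.3, -0.1]
opening: 0.63
```

Emit:
{"method": "apply_moves", "body": {"moves": [{"tx": 0,"ty": 0,"tz": 0,"wx": 0,"wy": 0,"wz": 0,"jaw": 0.3},{"tx": 0,"ty": 0,"tz": 0,"wx": 0,"wy": 0,"wz": 0,"jaw": 0.3},{"tx": 0,"ty": 0,"tz": 0,"wx": 0,"wy": 0,"wz": 0,"jaw": 0.3},{"tx": 0,"ty": 0,"tz": 0,"wx": 0,"wy": 0,"wz": 0,"jaw": 0.3},{"tx": 0,"ty": 0,"tz": 0,"wx": 0,"wy": 0,"wz": 0,"jaw": 0.3},{"tx": 0,"ty": 0,"tz": 0,"wx": 0,"wy": 0,"wz": 0,"jaw": 0.3},{"tx": 0,"ty": 0,"tz": 0,"wx": 0,"wy": 0,"wz": 0,"jaw": 0.3},{"tx": 0,"ty": 0,"tz": 0,"wx": 0,"wy": 0,"wz": 0,"jaw": 0.3}], "newtons": 20}}

```text
time: 4.35
ee_pos: [0.6134, -0.0024, 0.1439]
tool_rot: [[0.0, -0.177, 0.984], [-0.0, 0.984, 0.177], [-1.0, -0.0, 0.0]]
ft_force: [0.2, -1.0, 1.8]
opening: 0.394
```

Emit:
{"method": "apply_moves", "body": {"moves": [{"tx": 0,"ty": 0,"tz": 0.01,"wx": 0,"wy": 0,"wz": 0,"jaw": 0.3},{"tx": 0,"ty": 0,"tz": 0.03,"wx": 0,"wy": 0,"wz": 0,"jaw": 0.3},{"tx": 0,"ty": 0,"tz": 0.06,"wx": 0,"wy": 0,"wz": 0,"jaw": 0.3},{"tx": 0,"ty": 0,"tz": 0.085,"wx": 0,"wy": 0,"wz": 0,"jaw": 0.3},{"tx": -0.002,"ty": 0.01,"tz": 0.09,"wx": 0,"wy": 0,"wz": 0,"jaw": 0.3},{"tx": -0.01,"ty": 0.035,"tz": 0.09,"wx": 0,"wy": 0,"wz": 0,"jaw": 0.3},{"tx": -0.02,"ty": 0.065,"tz": 0.09,"wx": 0,"wy": 0,"wz": 0,"jaw": 0.3},{"tx": -0.03,"ty": 0.095,"tz": 0.09,"wx": 0,"wy": 0,"wz": 0,"jaw": 0.3},{"tx": -0.04,"ty": 0.125,"tz": 0.09,"wx": 0,"wy": 0,"wz": 0,"jaw": 0.3},{"tx": -0.05,"ty": 0.155,"tz": 0.09,"wx": 0,"wy": 0,"wz": 0,"jaw": 0.3}]}}

```text
time: 5.18
ee_pos: [0.5611, 0.1557, 0.2324]
tool_rot: [[-0.003, -0.178, 0.984], [0.0, 0.984, 0.178], [-1.0, 0.001, -0.002]]
ft_force: [0.2, 0.3, -1.6]
opening: 0.393
```

Emit:
{"method": "apply_moves", "body": {"moves": [{"tx": -0.01,"ty": 0.035,"tz": 0,"wx": 0,"wy": 0,"wz": 0,"jaw": 0.3},{"tx": -0.02,"ty": 0.07,"tz": 0,"wx": 0,"wy": 0,"wz": 0,"jaw": 0.3},{"tx": -0.03,"ty": 0.105,"tz": 0,"wx": 0,"wy": 0,"wz": 0,"jaw": 0.3},{"tx": -0.04,"ty": 0.135,"tz": 0,"wx": 0,"wy": 0,"wz": 0,"jaw": 0.3},{"tx": -0.045,"ty": 0.152,"tz": 0,"wx": 0,"wy": 0,"wz": 0,"jaw": 0.3},{"tx": -0.046,"ty": 0.16,"tz": 0,"wx": 0,"wy": 0,"wz": 0,"jaw": 0.3},{"tx": -0.046,"ty": 0.16,"tz": 0,"wx": 0,"wy": 0,"wz": 0,"jaw": 0.3},{"tx": -0.046,"ty": 0.16,"tz": 0,"wx": 0,"wy": 0,"wz": 0,"jaw": 0.3}]}}

```text
time: 5.85
ee_pos: [0.5172, 0.3119, 0.2329]
tool_rot: [[-0.001, -0.177, 0.984], [-0.002, 0.984, 0.177], [-1.0, -0.002, -0.001]]
ft_force: [0.5, -0.3, -3.5]
opening: 0.399
```

```bash
python3 - <<'E'
from h import *
for i in range(3):
    s=observe(); print(s['ee_pos'],s['ft_force'],s['opening'])
    f=grab_frame('side'); 
save(f,'side2')
p=cloud(f)
m=(p[...,0]>.45)&(p[...,0]<.6)&(p[...,1]>.25)&(p[...,1]<.38)&(p[...,2]>.06)&(p[...,2]<.17)
print('lowest',np.percentile(p[m][:,2],[0.5,2,50]), p[m][:,:2].min(0),p[m][:,:2].max(0))
E
```

```text
[0.51717978 0.31193815 0.23294135] [ 0.48188308 -0.33541165 -3.51279347] 0.3988340992612889
[0.51785966 0.31082936 0.23324431] [-0.10794195 -0.75965312 -2.44232004] 0.3908864584108204
[0.51819789 0.31047129 0.23351213] [-0.56927515  0.02351711 -1.92801606] 0.3927237761274387
lowest [0.15680662 0.15729734 0.16314904] [0.49202063 0.30027165] [0.53592056 0.3349981 ]
```

View pics/side2.png

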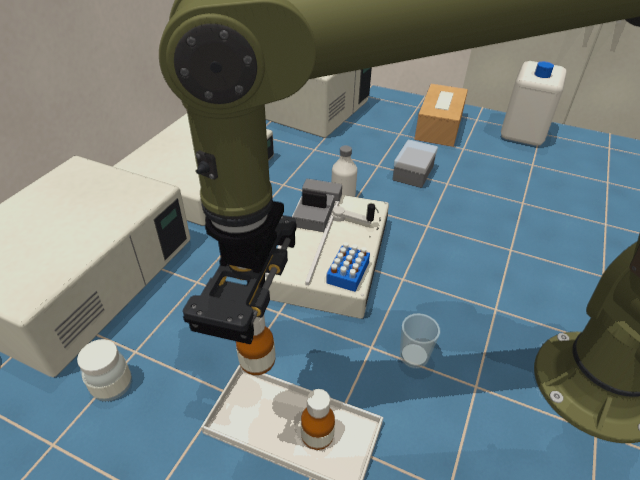

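Emit:
{"method": "apply_moves", "body": {"moves": [{"tx": 0,"ty": 0,"tz": -0.03,"wx": 0,"wy": 0,"wz": 0,"jaw": 0.3},{"tx": 0,"ty": 0,"tz": -0.06,"wx": 0,"wy": 0,"wz": 0,"jaw": 0.3},{"tx": 0,"ty": 0,"tz": -0.09,"wx": 0,"wy": 0,"wz": 0,"jaw": 0.3},{"tx": 0,"ty": 0,"tz": -0.115,"wx": 0,"wy": 0,"wz": 0,"jaw": 0.3},{"tx": 0,"ty": 0,"tz": -0.13,"wx": 0,"wy": 0,"wz": 0,"jaw": 0.3},{"tx": 0,"ty": 0,"tz": -0.138,"wx": 0,"wy": 0,"wz": 0,"jaw": 0.3},{"tx": 0,"ty": 0,"tz": -0.142,"wx": 0,"wy": 0,"wz": 0,"jaw": 0.3},{"tx": 0,"ty": 0,"tz": -0.145,"wx": 0,"wy": 0,"wz": 0,"jaw": 0.3},{"tx": 0,"ty": 0,"tz": -0.145,"wx": 0,"wy": 0,"wz": 0,"jaw": 0.3}]}}

```text
time: 6.75
ee_pos: [0.518, 0.3128, 0.0895]
tool_rot: [[0.001, -0.176, 0.984], [0.001, 0.984, 0.176], [-1.0, 0.001, 0.001]]
ft_force: [1.0, 0.7, -3.1]
opening: 0.396
```

Emit:
{"method": "apply_moves", "body": {"moves": [{"tx": 0,"ty": 0,"tz": -0.0015,"wx": 0,"wy": 0,"wz": 0,"jaw": 0.3},{"tx": 0,"ty": 0,"tz": -0.003,"wx": 0,"wy": 0,"wz": 0,"jaw": 0.3},{"tx": 0,"ty": 0,"tz": -0.0045,"wx": 0,"wy": 0,"wz": 0,"jaw": 0.3},{"tx": 0,"ty": 0,"tz": -0.0045,"wx": 0,"wy": 0,"wz": 0,"jaw": 0.3}]}}

```text
time: 7.08
ee_pos: [0.5173, 0.3131, 0.0844]
tool_rot: [[0.0, -0.177, 0.984], [0.0, 0.984, 0.177], [-1.0, 0.0, 0.0]]
ft_force: [-0.3, 0.1, -2.2]
opening: 0.395
```

Emit:
{"method": "apply_moves", "body": {"moves": [{"tx": 0,"ty": 0,"tz": -0.0005,"wx": 0,"wy": 0,"wz": 0,"jaw": 0.3},{"tx": 0,"ty": 0,"tz": -0.001,"wx": 0,"wy": 0,"wz": 0,"jaw": 0.3},{"tx": 0,"ty": 0,"tz": -0.001,"wx": 0,"wy": 0,"wz": 0,"jaw": 0.3}]}}

```text
time: 7.33
ee_pos: [0.5172, 0.313, 0.0833]
tool_rot: [[0.0, -0.177, 0.984], [0.0, 0.984, 0.177], [-1.0, 0.0, 0.0]]
ft_force: [0.6, -1.0, -2.8]
opening: 0.391
```

Not yet touching; continue in small steps.

Emit:
{"method": "apply_moves", "body": {"moves": [{"tx": 0,"ty": 0,"tz": -0.0005,"wx": 0,"wy": 0,"wz": 0,"jaw": 0.3},{"tx": 0,"ty": 0,"tz": -0.001,"wx": 0,"wy": 0,"wz": 0,"jaw": 0.3},{"tx": 0,"ty": 0,"tz": -0.001,"wx": 0,"wy": 0,"wz": 0,"jaw": 0.3}]}}

```text
time: 7.58
ee_pos: [0.5178, 0.3131, 0.0829]
tool_rot: [[0.001, -0.177, 0.984], [0.001, 0.984, 0.177], [-1.0, 0.0, 0.001]]
ft_force: [-0.2, 0.6, -0.5]
opening: 0.393
```

Emit:
{"method": "apply_moves", "body": {"moves": [{"tx": 0,"ty": 0,"tz": -0.0005,"wx": 0,"wy": 0,"wz": 0,"jaw": 0.3},{"tx": 0,"ty": 0,"tz": -0.001,"wx": 0,"wy": 0,"wz": 0,"jaw": 0.3},{"tx": 0,"ty": 0,"tz": -0.001,"wx": 0,"wy": 0,"wz": 0,"jaw": 0.3}]}}

```text
time: 7.83
ee_pos: [0.5183, 0.3132, 0.0828]
tool_rot: [[0.002, -0.177, 0.984], [0.001, 0.984, 0.177], [-1.0, 0.001, 0.002]]
ft_force: [-0.1, -0.9, 4.6]
opening: 0.393
```

Emit:
{"method": "apply_moves", "body": {"moves": [{"tx": 0,"ty": 0,"tz": 0.0005,"wx": 0,"wy": 0,"wz": 0,"jaw": 0.45},{"tx": 0,"ty": 0,"tz": 0.0005,"wx": 0,"wy": 0,"wz": 0,"jaw": 0.55},{"tx": 0,"ty": 0,"tz": 0.0005,"wx": 0,"wy": 0,"wz": 0,"jaw": 0.7},{"tx": 0,"ty": 0,"tz": 0.0005,"wx": 0,"wy": 0,"wz": 0,"jaw": 0.8},{"tx": 0,"ty": 0,"tz": 0.0005,"wx": 0,"wy": 0,"wz": 0,"jaw": 0.9},{"tx": 0,"ty": 0,"tz": 0.0005,"wx": 0,"wy": 0,"wz": 0,"jaw": 0.9},{"tx": 0,"ty": 0,"tz": 0.0005,"wx": 0,"wy": 0,"wz": 0,"jaw": 0.9}]}}

```text
time: 8.42
ee_pos: [0.5171, 0.3131, 0.0816]
tool_rot: [[-0.0, -0.177, 0.984], [0.0, 0.984, 0.177], [-1.0, 0.0, -0.0]]
ft_force: [0.4, 0.5, -0.7]
opening: 0.814
```

Emit:
{"method": "apply_moves", "body": {"moves": [{"tx": 0,"ty": 0,"tz": 0.015,"wx": 0,"wy": 0,"wz": 0,"jaw": 0.9},{"tx": 0,"ty": 0,"tz": 0.04,"wx": 0,"wy": 0,"wz": 0,"jaw": 0.9},{"tx": 0,"ty": 0,"tz": 0.075,"wx": 0,"wy": 0,"wz": 0,"jaw": 0.9},{"tx": 0,"ty": 0,"tz": 0.11,"wx": 0,"wy": 0,"wz": 0,"jaw": 0.8},{"tx": 0,"ty": -0.02,"tz": 0.12,"wx": 0,"wy": 0,"wz": 0,"jaw": 0.7},{"tx": 0,"ty": -0.06,"tz": 0.12,"wx": 0,"wy": 0,"wz": 0,"jaw": 0.6},{"tx": 0,"ty": -0.1,"tz": 0.12,"wx": 0,"wy": 0,"wz": 0,"jaw": 0.5},{"tx": 0,"ty": -0.14,"tz": 0.12,"wx": 0,"wy": 0,"wz": 0,"jaw": 0.5},{"tx": 0,"ty": -0.18,"tz": 0.12,"wx": 0,"wy": 0,"wz": 0,"jaw": 0.5},{"tx": 0,"ty": -0.22,"tz": 0.12,"wx": 0,"wy": 0,"wz": 0,"jaw": 0.5}]}}

```text
time: 9.25
ee_pos: [0.5169, 0.0912, 0.2019]
tool_rot: [[0.0, -0.177, 0.984], [0.001, 0.984, 0.177], [-1.0, 0.0, 0.001]]
ft_force: [0.8, -0.4, 0.1]
opening: 0.525
```

```bash
python3 - <<'E'
from h import *
s=observe(); print(s['ee_pos'],s['ft_force'],s['opening'])
f=grab_frame('side'); save(f,'side3')
E
```

```text
[0.51692171 0.09120869 0.20193173] [ 0.7762546  -0.37373694  0.10976186] 0.5248968524288341
```

View pics/side3.png

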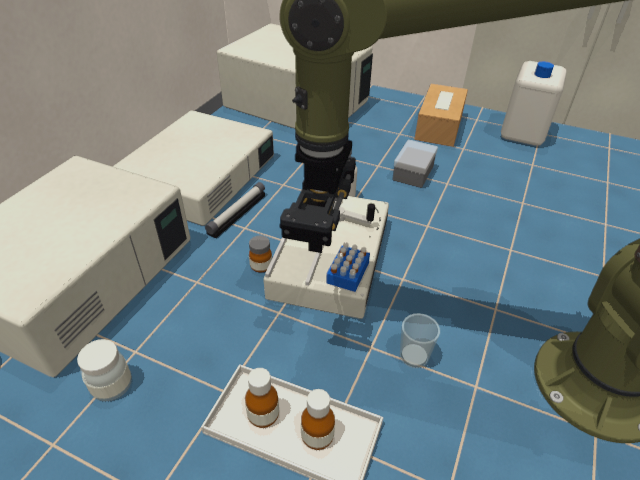

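Emit:
{"method": "apply_moves", "body": {"moves": [{"tx": -0.002,"ty": -0.04,"tz": 0,"wx": 0,"wy": 0,"wz": 0,"jaw": 0.5},{"tx": -0.004,"ty": -0.08,"tz": 0,"wx": 0,"wy": 0,"wz": 0,"jaw": 0.5},{"tx": -0.006,"ty": -0.12,"tz": 0,"wx": 0,"wy": 0,"wz": 0,"jaw": 0.5},{"tx": -0.008,"ty": -0.16,"tz": 0,"wx": 0,"wy": 0,"wz": 0,"jaw": 0.5},{"tx": -0.009,"ty": -0.2,"tz": 0,"wx": 0,"wy": 0,"wz": 0,"jaw": 0.5},{"tx": -0.01,"ty": -0.235,"tz": 0,"wx": 0,"wy": 0,"wz": 0,"jaw": 0.5},{"tx": -0.01,"ty": -0.255,"tz": 0,"wx": 0,"wy": 0,"wz": 0,"jaw": 0.5},{"tx": -0.01,"ty": -0.255,"tz": -0.03,"wx": 0,"wy": 0,"wz": 0,"jaw": 0.5},{"tx": -0.01,"ty": -0.255,"tz": -0.055,"wx": 0,"wy": 0,"wz": 0,"jaw": 0.5},{"tx": -0.01,"ty": -0.255,"tz": -0.06,"wx": 0,"wy": 0,"wz": 0,"jaw": 0.5}]}}

```text
time: 10.13
ee_pos: [0.5046, -0.1615, 0.1381]
tool_rot: [[-0.006, -0.176, 0.984], [0.001, 0.984, 0.176], [-1.0, 0.002, -0.006]]
ft_force: [-1.1, -0.1, -0.3]
opening: 0.498
```

```bash
python3 - <<'E'
from h import *
f=grab_frame('side'); save(f,'side4'); 
s=observe(); print(s['ee_pos'],s['ft_force'],s['opening'])
E
```

```text
[ 0.50501924 -0.16126089  0.13889378] [-0.48910104  0.00612643 -0.81058722] 0.4964945867775528
```

View pics/side4.png

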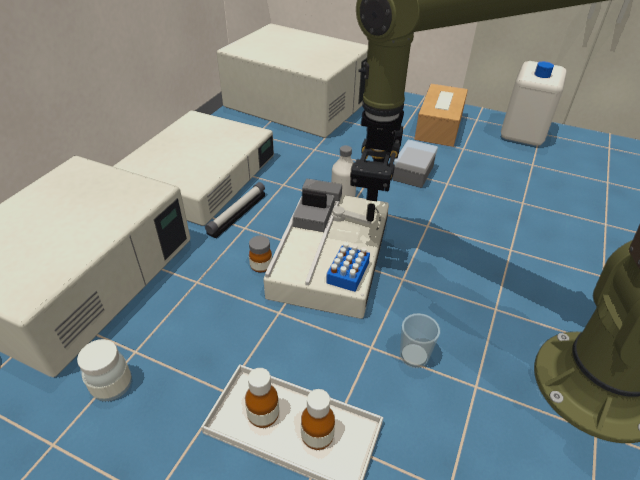

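Emit:
{"method": "apply_moves", "body": {"moves": [{"tx": 0.001,"ty": 0,"tz": -0.015,"wx": 0,"wy": 0,"wz": 0,"jaw": 0.5},{"tx": 0.001,"ty": 0,"tz": -0.03,"wx": 0,"wy": 0,"wz": 0,"jaw": 0.5},{"tx": 0.001,"ty": 0,"tz": -0.042,"wx": 0,"wy": 0,"wz": 0,"jaw": 0.5},{"tx": 0.001,"ty": 0,"tz": -0.048,"wx": 0,"wy": 0,"wz": 0,"jaw": 0.4},{"tx": 0.001,"ty": 0,"tz": -0.048,"wx": 0,"wy": 0,"wz": 0,"jaw": 0.3},{"tx": 0.001,"ty": 0,"tz": -0.048,"wx": 0,"wy": 0,"wz": 0,"jaw": 0.1},{"tx": 0.001,"ty": 0,"tz": -0.048,"wx": 0,"wy": 0,"wz": 0,"jaw": 0.1},{"tx": 0.001,"ty": 0,"tz": -0.048,"wx": 0,"wy": 0,"wz": 0,"jaw": 0.1},{"tx": 0.001,"ty": 0,"tz": -0.048,"wx": 0,"wy": 0,"wz": 0,"jaw": 0.1},{"tx": 0.001,"ty": 0,"tz": -0.048,"wx": 0,"wy": 0,"wz": 0,"jaw": 0.1}], "newtons": 15}}

```text
time: 11.02
ee_pos: [0.5091, -0.1628, 0.0947]
tool_rot: [[0.002, -0.177, 0.984], [-0.001, 0.984, 0.177], [-1.0, -0.001, 0.002]]
ft_force: [1.3, -2.1, 2.8]
opening: 0.193
```

Emit:
{"method": "apply_moves", "body": {"moves": [{"tx": 0.0,"ty": -0.006,"tz": 0,"wx": 0,"wy": 0,"wz": 0,"jaw": 0.1},{"tx": 0.001,"ty": -0.012,"tz": 0,"wx": 0,"wy": 0,"wz": 0,"jaw": 0.1},{"tx": 0.002,"ty": -0.018,"tz": 0,"wx": 0,"wy": 0,"wz": 0,"jaw": 0.1},{"tx": 0.004,"ty": -0.023,"tz": 0,"wx": 0,"wy": 0,"wz": 0,"jaw": 0.1},{"tx": 0.005,"ty": -0.027,"tz": 0,"wx": 0,"wy": 0,"wz": 0,"jaw": 0.1},{"tx": 0.005,"ty": -0.027,"tz": 0,"wx": 0,"wy": 0,"wz": 0,"jaw": 0.1},{"tx": 0.005,"ty": -0.027,"tz": 0,"wx": 0,"wy": 0,"wz": 0,"jaw": 0.1}]}}

```text
time: 11.6
ee_pos: [0.5138, -0.1892, 0.0942]
tool_rot: [[0.001, -0.177, 0.984], [-0.0, 0.984, 0.177], [-1.0, -0.0, 0.001]]
ft_force: [0.5, 0.4, 3.5]
opening: 0.194
```

Lever moved, small residual force. Open, lift, and check.

Emit:
{"method": "apply_moves", "body": {"moves": [{"tx": 0.005,"ty": 0.0,"tz": 0,"wx": 0,"wy": 0,"wz": 0,"jaw": 0.3},{"tx": 0,"ty": 0.0,"tz": 0,"wx": 0,"wy": 0,"wz": 0,"jaw": 0.5},{"tx": 0,"ty": 0,"tz": 0,"wx": 0,"wy": 0,"wz": 0,"jaw": 0.5},{"tx": 0,"ty": 0,"tz": 0,"wx": 0,"wy": 0,"wz": 0,"jaw": 0.5},{"tx": 0,"ty": 0,"tz": 0.02,"wx": 0,"wy": 0,"wz": 0,"jaw": 0.5},{"tx": 0,"ty": 0,"tz": 0.05,"wx": 0,"wy": 0,"wz": 0,"jaw": 0.5},{"tx": 0,"ty": 0,"tz": 0.08,"wx": 0,"wy": 0,"wz": 0,"jaw": 0.5},{"tx": 0,"ty": 0,"tz": 0.11,"wx": 0,"wy": 0,"wz": 0,"jaw": 0.5},{"tx": 0.04,"ty": 0.015,"tz": 0.11,"wx": 0,"wy": 0,"wz": 0,"jaw": 0.5},{"tx": 0.07,"ty": 0.03,"tz": 0.11,"wx": 0,"wy": 0,"wz": 0,"jaw": 0.5}]}}

```text
time: 12.43
ee_pos: [0.5856, -0.1604, 0.2078]
tool_rot: [[0.008, -0.174, 0.985], [0.001, 0.985, 0.174], [-1.0, -0.001, 0.008]]
ft_force: [0.9, 0.8, -0.4]
opening: 0.501
```

```bash
python3 - <<'E'
from h import *
f=grab_frame('side'); save(f,'side5'); p=cloud(f)
m=np.all((p>[.45,-.25,.115])&(p<[.55,-.1,.14]),-1); print(m.sum(),p[m].mean(0),p[m].min(0),p[m].max(0))
m=np.all((p>[.58,-.2,.11])&(p<[.68,-.1,.14]),-1); print('fin',m.sum(),p[m].mean(0),p[m].min(0),p[m].max(0))
for n in ['lever_grip','cover_fin']: print(n,[(round(d['p'],2),np.round(d['position'],4)) for d in mark_of(f,n)][:3])
s=observe(); print(s['ee_pos'],s['ft_force'],s['opening'],s['time'])
E
```

```text
58 [ 0.51194412 -0.18578905  0.1224886 ] [ 0.50426416 -0.1982141   0.11514812] [ 0.52108947 -0.17944627  0.12868307]
fin 267 [ 0.6325889  -0.13786863  0.1241125 ] [ 0.60600136 -0.15138354  0.11014732] [ 0.66094188 -0.12969995  0.13491876]
lever_grip [(0.75, array([ 0.5127, -0.1879,  0.1252]))]
cover_fin [(0.76, array([ 0.6356, -0.1412,  0.1309]))]
[ 0.5848986  -0.1560931   0.20259797] [-0.01560876 -0.15660543  0.17396956] 0.49942240133503135 12.5833
```

View pics/side5.png

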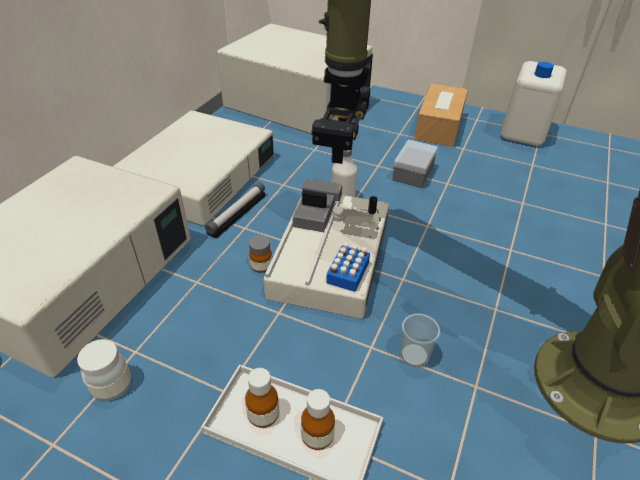

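Emit:
{"method": "apply_moves", "body": {"moves": [{"tx": 0.035,"ty": 0.012,"tz": 0,"wx": 0,"wy": 0,"wz": 0,"jaw": 0.5},{"tx": 0.05,"ty": 0.018,"tz": 0,"wx": 0,"wy": 0,"wz": 0,"jaw": 0.5},{"tx": 0.05,"ty": 0.018,"tz": -0.01,"wx": 0,"wy": 0,"wz": 0,"jaw": 0.5},{"tx": 0.05,"ty": 0.018,"tz": -0.03,"wx": 0,"wy": 0,"wz": 0,"jaw": 0.5},{"tx": 0.05,"ty": 0.018,"tz": -0.06,"wx": 0,"wy": 0,"wz": 0,"jaw": 0.5},{"tx": 0.05,"ty": 0.018,"tz": -0.08,"wx": 0,"wy": 0,"wz": 0,"jaw": 0.5},{"tx": 0.05,"ty": 0.018,"tz": -0.09,"wx": 0,"wy": 0,"wz": 0,"jaw": 0.5},{"tx": 0.05,"ty": 0.018,"tz": -0.095,"wx": 0,"wy": 0,"wz": 0,"jaw": 0.5},{"tx": 0.05,"ty": 0.018,"tz": -0.095,"wx": 0,"wy": 0,"wz": 0,"jaw": 0.5}]}}

```text
time: 13.33
ee_pos: [0.6321, -0.1415, 0.108]
tool_rot: [[-0.002, -0.176, 0.984], [0.0, 0.984, 0.176], [-1.0, 0.0, -0.002]]
ft_force: [-0.4, -0.3, -0.8]
opening: 0.502
```

Emit:
{"method": "apply_moves", "body": {"moves": [{"tx": 0,"ty": 0,"tz": 0,"wx": 0,"wy": 0,"wz": 0,"jaw": 0.3},{"tx": 0,"ty": 0,"tz": 0,"wx": 0,"wy": 0,"wz": 0,"jaw": 0.05},{"tx": 0,"ty": 0,"tz": 0,"wx": 0,"wy": 0,"wz": 0,"jaw": 0.05},{"tx": 0,"ty": 0,"tz": 0,"wx": 0,"wy": 0,"wz": 0,"jaw": 0.05},{"tx": 0,"ty": 0,"tz": 0,"wx": 0,"wy": 0,"wz": 0,"jaw": 0.05},{"tx": 0,"ty": 0,"tz": 0,"wx": 0,"wy": 0,"wz": 0,"jaw": 0.05},{"tx": 0,"ty": 0,"tz": 0,"wx": 0,"wy": 0,"wz": 0,"jaw": 0.05}], "newtons": 25}}

```text
time: 13.92
ee_pos: [0.6336, -0.1412, 0.1092]
tool_rot: [[0.001, -0.177, 0.984], [-0.0, 0.984, 0.177], [-1.0, -0.0, 0.001]]
ft_force: [-0.6, 0.2, 1.0]
opening: 0.112
```

Emit:
{"method": "apply_moves", "body": {"moves": [{"tx": -0.0018,"ty": 0.01,"tz": 0,"wx": 0,"wy": 0,"wz": 0,"jaw": 0.05},{"tx": -0.0045,"ty": 0.025,"tz": 0,"wx": 0,"wy": 0,"wz": 0,"jaw": 0.05},{"tx": -0.0072,"ty": 0.04,"tz": 0,"wx": 0,"wy": 0,"wz": 0,"jaw": 0.05},{"tx": -0.0099,"ty": 0.055,"tz": 0,"wx": 0,"wy": 0,"wz": 0,"jaw": 0.05},{"tx": -0.0126,"ty": 0.07,"tz": 0,"wx": 0,"wy": 0,"wz": 0,"jaw": 0.05},{"tx": -0.0145,"ty": 0.08,"tz": 0,"wx": 0,"wy": 0,"wz": 0,"jaw": 0.05},{"tx": -0.016,"ty": 0.089,"tz": 0,"wx": 0,"wy": 0,"wz": 0,"jaw": 0.05},{"tx": -0.0165,"ty": 0.092,"tz": 0,"wx": 0,"wy": 0,"wz": 0,"jaw": 0.05},{"tx": -0.0165,"ty": 0.092,"tz": 0,"wx": 0,"wy": 0,"wz": 0,"jaw": 0.05}]}}

```text
time: 14.67
ee_pos: [0.6167, -0.048, 0.1087]
tool_rot: [[-0.0, -0.178, 0.984], [0.0, 0.984, 0.178], [-1.0, 0.0, 0.0]]
ft_force: [-0.0, 0.1, -0.7]
opening: 0.052
```

Emit:
{"method": "apply_moves", "body": {"moves": [{"tx": -0.0004,"ty": 0.002,"tz": 0,"wx": 0,"wy": 0,"wz": 0,"jaw": 0.05},{"tx": -0.0007,"ty": 0.004,"tz": 0,"wx": 0,"wy": 0,"wz": 0,"jaw": 0.05},{"tx": -0.001,"ty": 0.006,"tz": 0,"wx": 0,"wy": 0,"wz": 0,"jaw": 0.05},{"tx": -0.001,"ty": 0.006,"tz": 0,"wx": 0,"wy": 0,"wz": 0,"jaw": 0.05}]}}

```text
time: 15.0
ee_pos: [0.6157, -0.043, 0.1087]
tool_rot: [[-0.0, -0.177, 0.984], [0.0, 0.984, 0.177], [-1.0, 0.0, -0.0]]
ft_force: [0.6, 0.5, 0.3]
opening: 0.047
```

```bash
python3 - <<'E'
from h import *
f=grab_frame('side'); save(f,'side6'); p=cloud(f)
for n in ['cover_fin']: print(n,[(round(d['p'],2),np.round(d['position'],4)) for d in mark_of(f,n)][:3])
m=np.all((p>[.58,-.2,.11])&(p<[.68,-.08,.14]),-1); print('fin',m.sum(),p[m].mean(0),p[m].min(0),p[m].max(0))
cv2.imwrite('pics/side6c.png',cv2.resize(f['img'][150:330,220:440,::-1],None,fx=3,fy=3))
E
```

```text
cover_fin [(0.7, array([ 0.6308, -0.1363,  0.1308]))]
fin 81 [ 0.61281898 -0.13518245  0.12302778] [ 0.60529812 -0.14519436  0.11069939] [ 0.62409344 -0.1299389   0.13418352]
```

View pics/side6c.png

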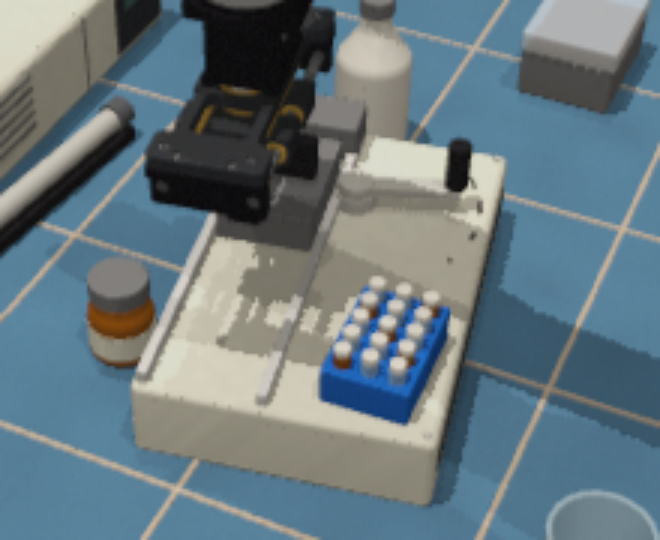

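```bash
python3 - <<'E'
from h import *
s=observe(); print(s['time'],s['ee_pos'],s['opening'])
for c in ['side','top']:
    f=grab_frame(c)
    im=f['img'][:,:,::-1].copy()
    for q,col in [(s['ee_pos'],(0,0,255)),([.6308,-.1363,.131],(0,255,0)),([.632,-.1415,.108],(255,0,255))]:
        P=f['view']@np.append(q,1); u=int(round(f['fx']*P[0]/P[2]+f['cx'])); v=int(round(f['fy']*P[1]/P[2]+f['cy'])); print(c,u,v)
        cv2.circle(im,(u,v),2,col,-1)
    save(f,c+'7')
    y,x=(150,220) if c=='side' else (130,270)
    cv2.imwrite('pics/%s7c.png'%c,cv2.resize(im[y:y+170,x:x+220],None,fx=3.5,fy=3.5,interpolation=cv2.INTER_CUBIC))
E
```

```text
15.1 [ 0.61574322 -0.04325881  0.10873444] 0.048093440735550566
side 302 229
side 314 194
side 315 201
top 353 199
top 403 188
top 403 189
```

View pics/side7c.png

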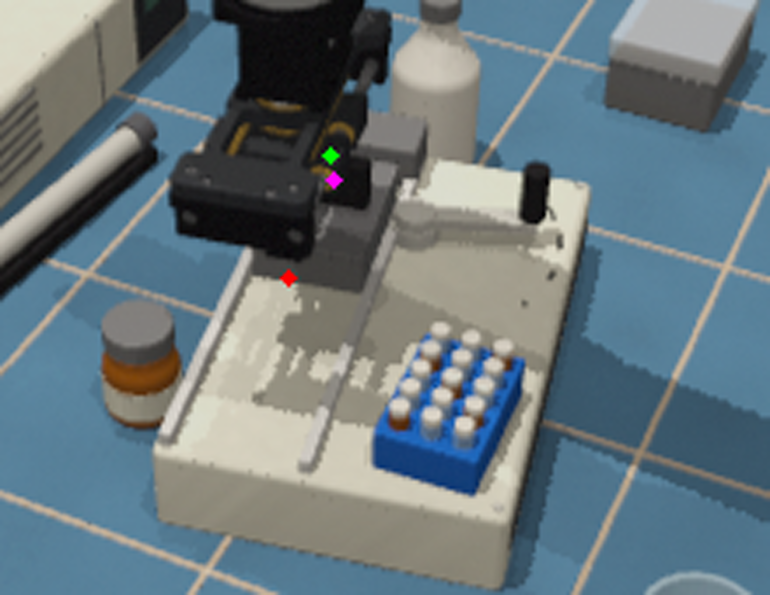

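View pics/top7c.png

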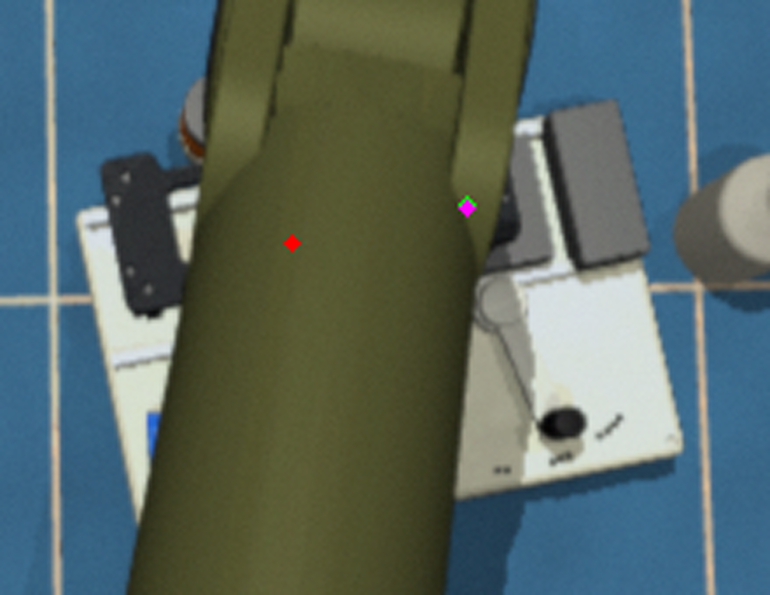

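Emit:
{"method": "apply_moves", "body": {"moves": [{"tx": 0,"ty": 0,"tz": 0.03,"wx": 0,"wy": 0,"wz": 0,"jaw": 0.1},{"tx": 0,"ty": 0,"tz": 0.06,"wx": 0,"wy": 0,"wz": 0,"jaw": 0.2},{"tx": 0,"ty": 0,"tz": 0.1,"wx": 0,"wy": 0,"wz": 0,"jaw": 0.3},{"tx": 0,"ty": 0.04,"tz": 0.1,"wx": 0,"wy": 0,"wz": 0,"jaw": 0.5},{"tx": 0,"ty": 0.08,"tz": 0.1,"wx": 0,"wy": 0,"wz": 0,"jaw": 0.5},{"tx": 0,"ty": 0.12,"tz": 0.1,"wx": 0,"wy": 0,"wz": 0,"jaw": 0.5},{"tx": 0,"ty": 0.15,"tz": 0.1,"wx": 0,"wy": 0,"wz": 0,"jaw": 0.5},{"tx": 0,"ty": 0.18,"tz": 0.1,"wx": 0,"wy": 0,"wz": 0,"jaw": 0.5}]}}

```text
time: 15.87
ee_pos: [0.6154, 0.1394, 0.2089]
tool_rot: [[0.0, -0.178, 0.984], [0.001, 0.984, 0.178], [-1.0, 0.001, 0.0]]
ft_force: [-1.0, 0.2, 0.0]
opening: 0.476
```

```bash
python3 - <<'E'
from h import *
s=observe(); print(s['time'],s['ee_pos'],s['opening'])
for c in ['side','top']:
    f=grab_frame(c); save(f,c+'8')
    np.savez('/tmp/%s8.npz'%c,w=cloud(f))
    w=cloud(f)
    for nm,W in (('old',np.load('/tmp/%s0.npz'%c)['w']),('new',w)):
        m=np.all((W>[.58,-.2,.115])&(W<[.7,-.02,.14]),-1); p=W[m]; print(c,nm,'fin',len(p),p.mean(0),p.min(0),p.max(0))
    y,x=(150,220) if c=='side' else (130,270)
    cv2.imwrite('pics/%s8c.png'%c,cv2.resize(f['img'][y:y+170,x:x+220,::-1],None,fx=3.5,fy=3.5,interpolation=cv2.INTER_CUBIC))
E
```

```text
15.8667 [0.61542148 0.13943058 0.20886468] 0.47609074089838926
side old fin 230 [ 0.63239591 -0.13647195  0.12615247] [ 0.60158649 -0.15137331  0.11514625] [ 0.6605542  -0.02661587  0.13578196]
side new fin 227 [ 0.63227615 -0.13172629  0.12631205] [ 0.60396577 -0.14559935  0.11506946] [ 0.66052769 -0.12350675  0.13632799]
top old fin 311 [ 0.62725823 -0.11101475  0.12970724] [ 0.59276603 -0.15150448  0.11522034] [ 0.66180729 -0.02038561  0.13755261]
top new fin 231 [ 0.6323898  -0.1349824   0.13049558] [ 0.60556128 -0.1457521   0.11545459] [ 0.66178432 -0.12576775  0.13698856]
```

View pics/side8c.png

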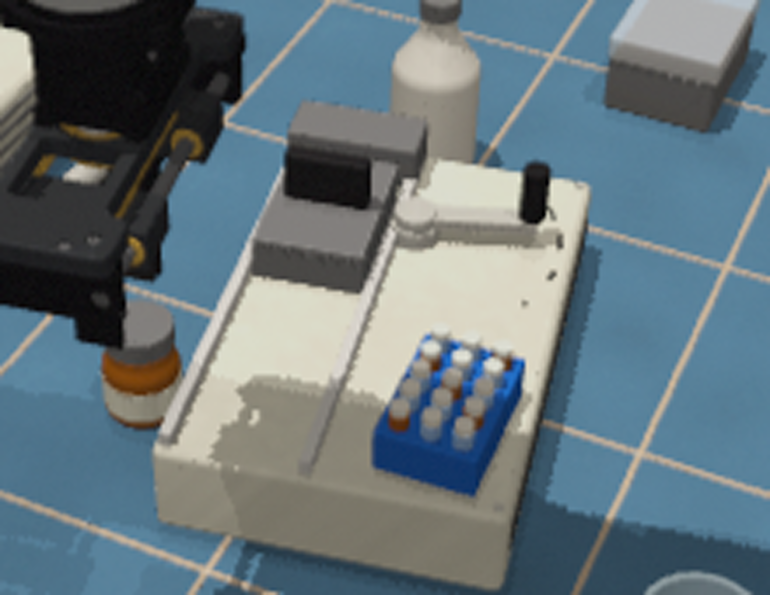

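View pics/top8c.png

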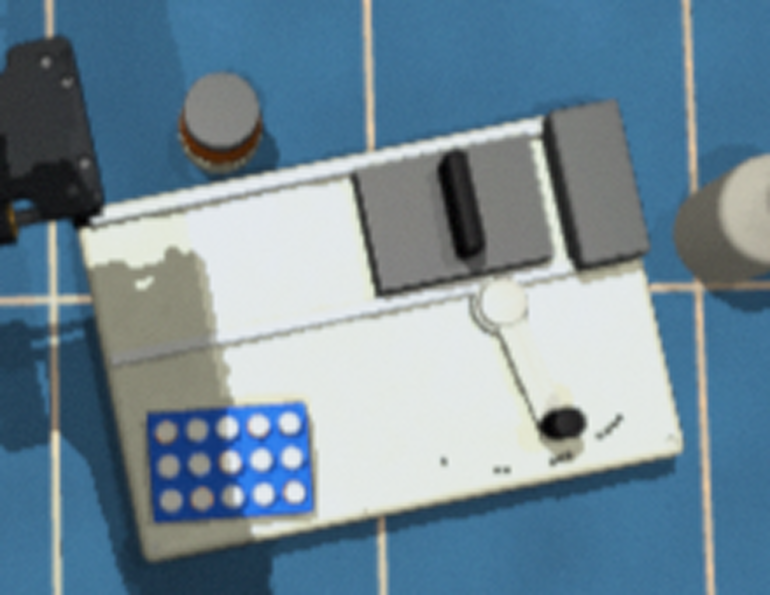

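Emit:
{"method": "apply_moves", "body": {"moves": [{"tx": 0.003,"ty": -0.04,"tz": 0,"wx": 0,"wy": 0,"wz": 0,"jaw": 0},{"tx": 0.006,"ty": -0.08,"tz": 0,"wx": 0,"wy": 0,"wz": 0,"jaw": 0},{"tx": 0.009,"ty": -0.12,"tz": 0,"wx": 0,"wy": 0,"wz": 0,"jaw": 0},{"tx": 0.012,"ty": -0.16,"tz": 0,"wx": 0,"wy": 0,"wz": 0,"jaw": 0},{"tx": 0.015,"ty": -0.2,"tz": 0,"wx": 0,"wy": 0,"wz": 0,"jaw": 0},{"tx": 0.018,"ty": -0.24,"tz": 0,"wx": 0,"wy": 0,"wz": 0,"jaw": 0},{"tx": 0.021,"ty": -0.275,"tz": 0,"wx": 0,"wy": 0,"wz": 0,"jaw": 0},{"tx": 0.023,"ty": -0.297,"tz": 0,"wx": 0,"wy": 0,"wz": 0,"jaw": 0},{"tx": 0.023,"ty": -0.304,"tz": 0,"wx": 0,"wy": 0,"wz": 0,"jaw": 0},{"tx": 0.023,"ty": -0.304,"tz": 0,"wx": 0,"wy": 0,"wz": 0,"jaw": 0}], "newtons": 20}}

```text
time: 16.8
ee_pos: [0.6376, -0.1711, 0.2088]
tool_rot: [[-0.0, -0.171, 0.985], [-0.002, 0.985, 0.171], [-1.0, -0.001, -0.001]]
ft_force: [-0.3, 0.5, -0.6]
opening: 0.011
```

Emit:
{"method": "apply_moves", "body": {"moves": [{"tx": 0,"ty": 0,"tz": -0.02,"wx": 0,"wy": 0,"wz": 0,"jaw": 0},{"tx": 0,"ty": 0,"tz": -0.05,"wx": 0,"wy": 0,"wz": 0,"jaw": 0},{"tx": 0,"ty": 0,"tz": -0.08,"wx": 0,"wy": 0,"wz": 0,"jaw": 0},{"tx": 0,"ty": 0,"tz": -0.095,"wx": 0,"wy": 0,"wz": 0,"jaw": 0},{"tx": 0,"ty": 0,"tz": -0.102,"wx": 0,"wy": 0,"wz": 0,"jaw": 0},{"tx": 0,"ty": 0,"tz": -0.105,"wx": 0,"wy": 0,"wz": 0,"jaw": 0},{"tx": 0,"ty": 0,"tz": -0.105,"wx": 0,"wy": 0,"wz": 0,"jaw": 0}]}}

```text
time: 17.38
ee_pos: [0.6391, -0.1656, 0.1039]
tool_rot: [[0.0, -0.179, 0.984], [0.001, 0.984, 0.179], [-1.0, 0.001, 0.0]]
ft_force: [0.1, 0.4, 1.0]
opening: 0.004
```

```bash
python3 - <<'E'
from h import *
f=grab_frame('side')
s=observe(); print(s['time'],s['ee_pos'],s['ft_force'],s['opening'])
cv2.imwrite('pics/side9c.png',cv2.resize(f['img'][130:300,220:440,::-1],None,fx=3.5,fy=3.5,interpolation=cv2.INTER_CUBIC))
E
```

```text
17.4333 [ 0.63958637 -0.16624173  0.10481882] [0.52283562 0.43524743 0.00723785] 0.004068483964943851
```

View pics/side9c.png

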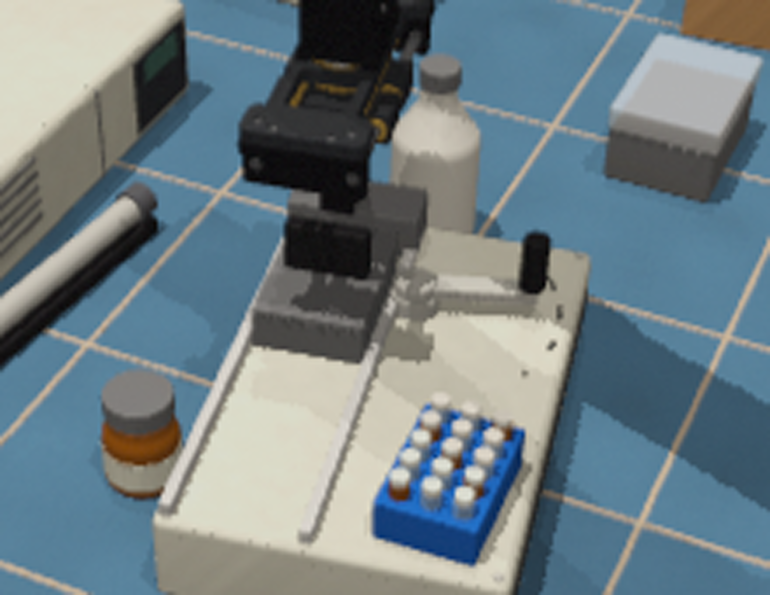

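Emit:
{"method": "apply_moves", "body": {"moves": [{"tx": -0.0009,"ty": 0.005,"tz": 0,"wx": 0,"wy": 0,"wz": 0,"jaw": 0},{"tx": -0.0018,"ty": 0.01,"tz": 0,"wx": 0,"wy": 0,"wz": 0,"jaw": 0},{"tx": -0.0027,"ty": 0.015,"tz": 0,"wx": 0,"wy": 0,"wz": 0,"jaw": 0},{"tx": -0.0036,"ty": 0.02,"tz": 0,"wx": 0,"wy": 0,"wz": 0,"jaw": 0},{"tx": -0.0045,"ty": 0.025,"tz": 0,"wx": 0,"wy": 0,"wz": 0,"jaw": 0},{"tx": -0.0055,"ty": 0.03,"tz": 0,"wx": 0,"wy": 0,"wz": 0,"jaw": 0}]}}

```text
time: 17.93
ee_pos: [0.6338, -0.1372, 0.1045]
tool_rot: [[0.002, -0.177, 0.984], [-0.001, 0.984, 0.177], [-1.0, -0.001, 0.002]]
ft_force: [1.2, -1.7, 2.1]
opening: 0.004
```

```bash
python3 - <<'E'
from h import *
s=observe(); print(s['time'],s['ee_pos'],s['ft_force'],s['opening'])
f=grab_frame('side')
cv2.imwrite('pics/side10c.png',cv2.resize(f['img'][130:300,220:440,::-1],None,fx=3.5,fy=3.5,interpolation=cv2.INTER_CUBIC))
E
```

```text
17.9333 [ 0.63376502 -0.13721416  0.10450627] [ 1.20726472 -1.65626466  2.09938434] 0.004020211935875143
```

View pics/side10c.png

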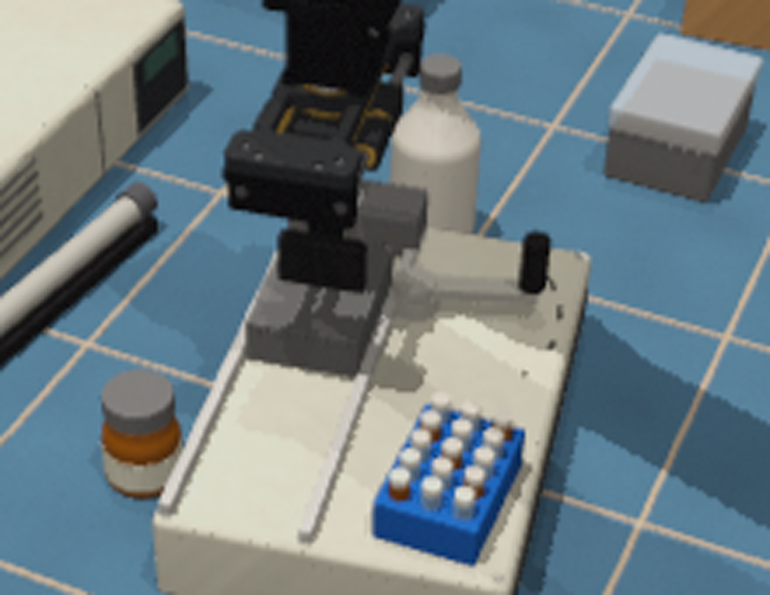

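Emit:
{"method": "apply_moves", "body": {"moves": [{"tx": -0.0012,"ty": 0.007,"tz": 0,"wx": 0,"wy": 0,"wz": 0,"jaw": 0},{"tx": -0.0025,"ty": 0.014,"tz": 0,"wx": 0,"wy": 0,"wz": 0,"jaw": 0},{"tx": -0.0037,"ty": 0.021,"tz": 0,"wx": 0,"wy": 0,"wz": 0,"jaw": 0},{"tx": -0.005,"ty": 0.028,"tz": 0,"wx": 0,"wy": 0,"wz": 0,"jaw": 0},{"tx": -0.0063,"ty": 0.035,"tz": 0,"wx": 0,"wy": 0,"wz": 0,"jaw": 0},{"tx": -0.0076,"ty": 0.042,"tz": 0,"wx": 0,"wy": 0,"wz": 0,"jaw": 0},{"tx": -0.0088,"ty": 0.049,"tz": 0,"wx": 0,"wy": 0,"wz": 0,"jaw": 0},{"tx": -0.01,"ty": 0.056,"tz": 0,"wx": 0,"wy": 0,"wz": 0,"jaw": 0},{"tx": -0.0113,"ty": 0.062,"tz": 0,"wx": 0,"wy": 0,"wz": 0,"jaw": 0},{"tx": -0.012,"ty": 0.066,"tz": 0,"wx": 0,"wy": 0,"wz": 0,"jaw": 0}]}}

```text
time: 18.82
ee_pos: [0.6209, -0.0697, 0.1036]
tool_rot: [[-0.0, -0.178, 0.984], [0.001, 0.984, 0.178], [-1.0, 0.001, -0.0]]
ft_force: [0.7, -1.6, 0.3]
opening: 0.005
```

```bash
python3 - <<'E'
from h import *
s=observe(); print(s['time'],s['ee_pos'],s['ft_force'],s['opening'])
f=grab_frame('side')
cv2.imwrite('pics/side11c.png',cv2.resize(f['img'][130:300,220:440,::-1],None,fx=3.5,fy=3.5,interpolation=cv2.INTER_CUBIC))
E
```

```text
18.8167 [ 0.62092043 -0.06967332  0.10362847] [ 0.71406897 -1.55065769  0.32462271] 0.005416167966164439
```

View pics/side11c.png

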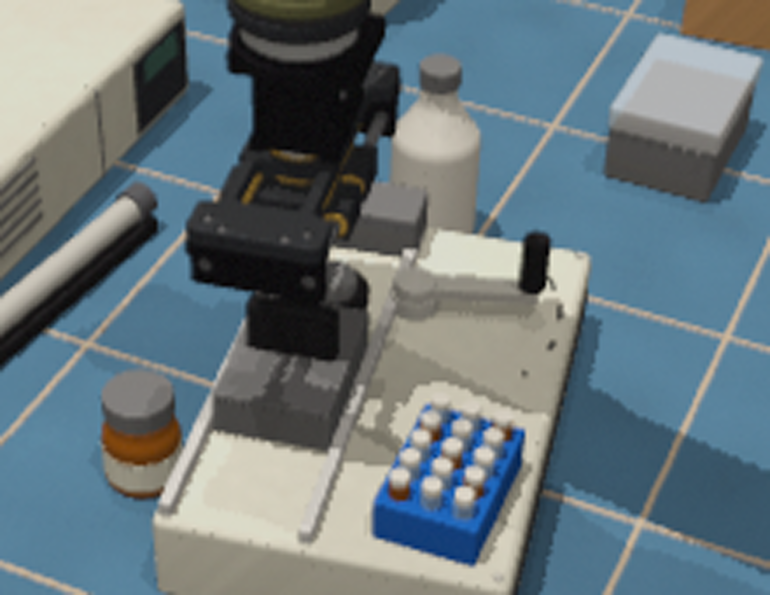

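Emit:
{"method": "apply_moves", "body": {"moves": [{"tx": -0.0005,"ty": 0.003,"tz": 0,"wx": 0,"wy": 0,"wz": 0,"jaw": 0},{"tx": -0.001,"ty": 0.006,"tz": 0,"wx": 0,"wy": 0,"wz": 0,"jaw": 0},{"tx": -0.0014,"ty": 0.008,"tz": 0,"wx": 0,"wy": 0,"wz": 0,"jaw": 0},{"tx": -0.0014,"ty": 0.008,"tz": 0,"wx": 0,"wy": 0,"wz": 0,"jaw": 0}]}}

```text
time: 19.2
ee_pos: [0.6196, -0.0624, 0.1035]
tool_rot: [[-0.001, -0.177, 0.984], [0.001, 0.984, 0.177], [-1.0, 0.001, -0.0]]
ft_force: [-0.4, -0.9, -0.5]
opening: 0.004
```

Emit:
{"method": "apply_moves", "body": {"moves": [{"tx": -0.0005,"ty": 0.003,"tz": 0,"wx": 0,"wy": 0,"wz": 0,"jaw": 0},{"tx": -0.001,"ty": 0.006,"tz": 0,"wx": 0,"wy": 0,"wz": 0,"jaw": 0},{"tx": -0.001,"ty": 0.006,"tz": 0,"wx": 0,"wy": 0,"wz": 0,"jaw": 0}]}}

```text
time: 19.45
ee_pos: [0.6186, -0.057, 0.1036]
tool_rot: [[-0.0, -0.177, 0.984], [-0.001, 0.984, 0.177], [-1.0, -0.0, -0.001]]
ft_force: [-0.1, -1.6, -1.6]
opening: 0.005
```

Emit:
{"method": "apply_moves", "body": {"moves": [{"tx": -0.0005,"ty": 0.003,"tz": 0,"wx": 0,"wy": 0,"wz": 0,"jaw": 0},{"tx": -0.0009,"ty": 0.005,"tz": 0,"wx": 0,"wy": 0,"wz": 0,"jaw": 0},{"tx": -0.0009,"ty": 0.005,"tz": 0,"wx": 0,"wy": 0,"wz": 0,"jaw": 0}]}}

```text
time: 19.7
ee_pos: [0.6185, -0.0569, 0.1037]
tool_rot: [[0.002, -0.174, 0.985], [-0.006, 0.985, 0.174], [-1.0, -0.007, 0.001]]
ft_force: [4.3, -10.6, -3.9]
opening: 0.005
```

Emit:
{"method": "apply_moves", "body": {"moves": [{"tx": -0.0005,"ty": 0.002,"tz": 0,"wx": 0,"wy": 0,"wz": 0,"jaw": 0},{"tx": -0.0007,"ty": 0.004,"tz": 0,"wx": 0,"wy": 0,"wz": 0,"jaw": 0},{"tx": -0.0007,"ty": 0.004,"tz": 0,"wx": 0,"wy": 0,"wz": 0,"jaw": 0}]}}

```text
time: 19.95
ee_pos: [0.6185, -0.0569, 0.1038]
tool_rot: [[0.004, -0.172, 0.985], [-0.011, 0.985, 0.172], [-1.0, -0.012, 0.002]]
ft_force: [5.6, -15.2, -6.4]
opening: 0.008
```

Emit:
{"method": "apply_moves", "body": {"moves": [{"tx": 0.001,"ty": -0.006,"tz": 0,"wx": 0,"wy": 0,"wz": 0,"jaw": 0},{"tx": 0.003,"ty": -0.015,"tz": 0,"wx": 0,"wy": 0,"wz": 0,"jaw": 0},{"tx": 0.005,"ty": -0.025,"tz": 0.01,"wx": 0,"wy": 0,"wz": 0,"jaw": 0},{"tx": 0.009,"ty": -0.05,"tz": 0.03,"wx": 0,"wy": 0,"wz": 0,"jaw": 0},{"tx": 0.014,"ty": -0.08,"tz": 0.04,"wx": 0,"wy": 0,"wz": 0,"jaw": 0},{"tx": 0.0175,"ty": -0.095,"tz": 0.04,"wx": 0,"wy": 0,"wz": 0,"jaw": 0},{"tx": 0.0175,"ty": -0.095,"tz": 0.04,"wx": 0,"wy": 0,"wz": 0,"jaw": 0},{"tx": 0.0175,"ty": -0.095,"tz": 0.04,"wx": 0,"wy": 0,"wz": 0,"jaw": 0}]}}

```text
time: 20.62
ee_pos: [0.6348, -0.1437, 0.1445]
tool_rot: [[0.0, -0.175, 0.985], [0.001, 0.985, 0.175], [-1.0, 0.001, 0.001]]
ft_force: [-0.3, 0.7, -0.8]
opening: 0.004
```

```bash
python3 - <<'E'
from h import *
f=grab_frame('side'); p=cloud(f)
for i in range(2):
  for n in ['button_top','cover_fin']: print(n,[(round(d['p'],2),np.round(d['position'],4)) for d in mark_of(f,n)][:3])
  s=observe(); print(s['time'],s['ee_pos'],s['ft_force'],s['opening'])
m=np.all((p>[.56,-.15,.118])&(p<[.68,-.01,.14]),-1)&(f['img'].max(-1)<60); print('fin',m.sum(),p[m].mean(0))
mm=np.all((p>[.60,-.18,.08])&(p<[.67,-.115,.095]),-1); print('btn',mm.sum(),p[mm].min(0),p[mm].max(0))
cv2.imwrite('pics/side12c.png',cv2.resize(f['img'][130:300,220:440,::-1],None,fx=3.5,fy=3.5,interpolation=cv2.INTER_CUBIC))
E
```

```text
button_top [(0.51, array([ 0.6215, -0.042 ,  0.1303])), (0.45, array([ 0.6336, -0.1416,  0.0875]))]
cover_fin [(0.61, array([ 0.6146, -0.0414,  0.1312])), (0.59, array([0.4176, 0.2994, 0.0043]))]
20.7667 [ 0.63477192 -0.14072635  0.14348156] [0.33209274 0.91022172 0.19641037] 0.00600489085386895
button_top [(0.51, array([ 0.6215, -0.042 ,  0.1303])), (0.45, array([ 0.6336, -0.1416,  0.0875]))]
cover_fin [(0.61, array([ 0.6146, -0.0414,  0.1312])), (0.59, array([0.4176, 0.2994, 0.0043]))]
20.8667 [ 0.63476657 -0.1409371   0.1434607 ] [-0.26804995  0.8909241   0.28661257] 7.129425276695706e-05
fin 203 [ 0.61363822 -0.03840216  0.12772826]
btn 156 [ 0.61069323 -0.15882317  0.08015926] [ 0.65299413 -0.12133587  0.09045344]
```

View pics/side12c.png

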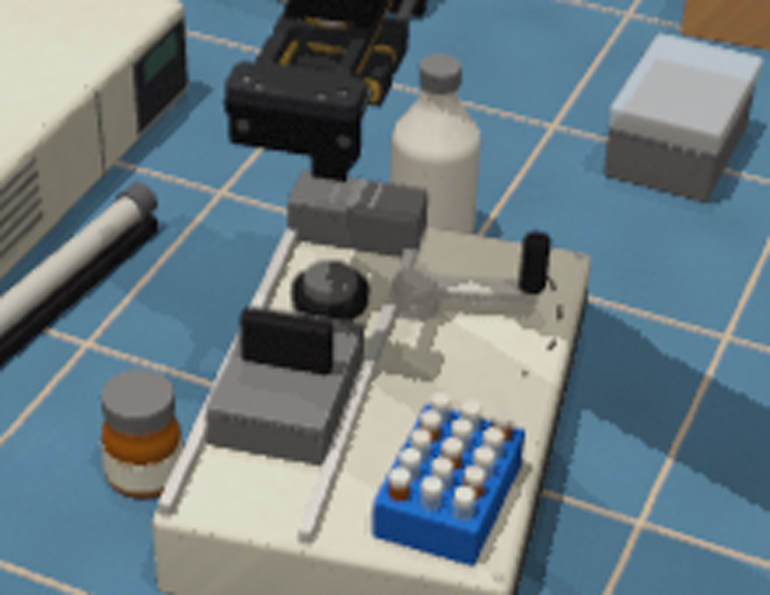

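Emit:
{"method": "apply_moves", "body": {"moves": [{"tx": 0,"ty": 0,"tz": -0.015,"wx": 0,"wy": 0,"wz": 0,"jaw": 0},{"tx": 0,"ty": 0,"tz": -0.035,"wx": 0,"wy": 0,"wz": 0,"jaw": 0},{"tx": 0,"ty": 0,"tz": -0.047,"wx": 0,"wy": 0,"wz": 0,"jaw": 0},{"tx": 0,"ty": 0,"tz": -0.053,"wx": 0,"wy": 0,"wz": 0,"jaw": 0},{"tx": 0,"ty": 0,"tz": -0.057,"wx": 0,"wy": 0,"wz": 0,"jaw": 0},{"tx": 0,"ty": 0,"tz": -0.06,"wx": 0,"wy": 0,"wz": 0,"jaw": 0},{"tx": 0,"ty": 0,"tz": -0.063,"wx": 0,"wy": 0,"wz": 0,"jaw": 0},{"tx": 0,"ty": 0,"tz": -0.065,"wx": 0,"wy": 0,"wz": 0,"jaw": 0},{"tx": 0,"ty": 0,"tz": -0.065,"wx": 0,"wy": 0,"wz": 0,"jaw": 0}]}}

```text
time: 21.62
ee_pos: [0.6348, -0.143, 0.0789]
tool_rot: [[0.0, -0.177, 0.984], [0.0, 0.984, 0.177], [-1.0, 0.0, 0.0]]
ft_force: [-0.1, 0.5, 0.1]
opening: 0.004
```

```bash
python3 - <<'E'
from h import *
f=grab_frame('side'); 
s=observe(); print(s['time'],s['ee_pos'],s['ft_force'],s['opening'],s['joint_torque'])
im=f['img'][:,:,::-1].copy()
cv2.imwrite('pics/side13c.png',cv2.resize(im[130:300,220:440],None,fx=3.5,fy=3.5,interpolation=cv2.INTER_CUBIC))
E
```

```text
21.6667 [ 0.63490646 -0.14305106  0.07905363] [-0.10320273 -0.02519105 -0.30456555] 0.0038079875832353447 [-1.01203466e-02 -4.65927637e+01  8.79109383e+00 -2.79642373e+01
  7.20166136e-02  3.08908336e-02  3.90575515e-03]
```

View pics/side13c.png

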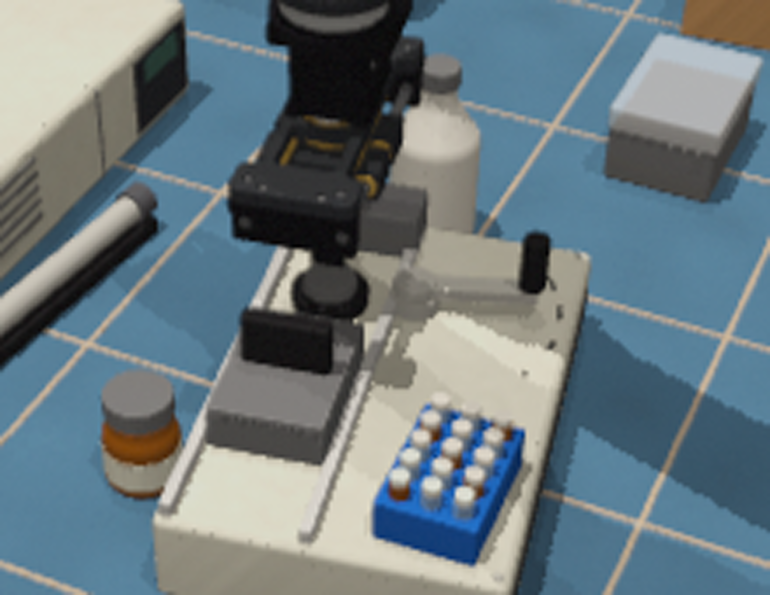

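```bash
python3 - <<'E'
from h import *
f=grab_frame('side'); s=observe(); p=cloud(f)
im=f['img'][:,:,::-1].copy()
for q in [s['ee_pos'],s['ee_pos']+[0,0,.01],s['ee_pos']+[0,0,.02],s['ee_pos']+[0,0,.03]]:
    P=f['view']@np.append(q,1); u=int(round(f['fx']*P[0]/P[2]+f['cx'])); v=int(round(f['fy']*P[1]/P[2]+f['cy'])); print(u,v,q,p[v,u],im[v,u])
print('col profile')
for v in range(190,226): print(v,np.round(p[v,313],4),im[v,313])
E
```

```text
314 211 [ 0.63499717 -0.14312355  0.07919726] [ 0.62982732 -0.13311275  0.08738317] [58 61 63]
314 207 [ 0.63499717 -0.14312355  0.08919726] [ 0.63602895 -0.14642371  0.08735048] [59 62 62]
314 204 [ 0.63499717 -0.14312355  0.09919726] [ 0.62978682 -0.13263409  0.10757031] [16 13 14]
314 200 [ 0.63499717 -0.14312355  0.10919726] [ 0.59636278 -0.05950186  0.17948015] [13 12 15]
col profile
190 [ 0.5963 -0.0542  0.2076] [32 31 29]
191 [ 0.5959 -0.0532  0.206 ] [33 30 30]
192 [ 0.5964 -0.0544  0.2026] [21 21 21]
193 [ 0.5967 -0.0553  0.1995] [17 16 14]
194 [ 0.5969 -0.0556  0.1968] [15 14 14]
195 [ 0.6005 -0.0635  0.1879] [11 10 12]
196 [ 0.5993 -0.061   0.1875] [15 15 15]
197 [ 0.5995 -0.0613  0.1848] [13  9 11]
198 [ 0.5998 -0.0621  0.1816] [14 12 13]
199 [ 0.6    -0.0625  0.1788] [13 13 13]
200 [ 0.5998 -0.0622  0.1765] [13 12 12]
201 [ 0.5996 -0.0617  0.1744] [11 11 12]
202 [ 0.5997 -0.062   0.1716] [15 11 12]
203 [ 0.6329 -0.134   0.1084] [14 12 14]
204 [ 0.6324 -0.133   0.1065] [15 12 13]
205 [ 0.6398 -0.1492  0.0899] [33 33 34]
206 [ 0.6391 -0.1477  0.0883] [53 55 56]
207 [ 0.638  -0.1454  0.0874] [58 60 62]
208 [ 0.6369 -0.1429  0.0866] [60 62 63]
209 [ 0.6342 -0.1372  0.0887] [60 62 62]
210 [ 0.6342 -0.1371  0.0859] [59 62 62]
211 [ 0.6305 -0.1293  0.0899] [58 62 63]
212 [ 0.6308 -0.1299  0.0865] [61 62 65]
213 [ 0.6294 -0.127   0.0862] [62 64 67]
214 [ 0.6286 -0.1253  0.0848] [62 64 65]
215 [ 0.6298 -0.1279  0.0796] [61 62 64]
216 [ 0.6297 -0.1277  0.0769] [45 47 48]
217 [ 0.6268 -0.1215  0.0795] [26 25 26]
218 [ 0.6263 -0.1204  0.0777] [19 18 19]
219 [ 0.6256 -0.1189  0.076 ] [20 19 20]
220 [ 0.6257 -0.1192  0.0729] [31 31 32]
221 [ 0.5945 -0.0516  0.1314] [42 42 45]
222 [ 0.5929 -0.048   0.1319] [34 33 36]
223 [ 0.5915 -0.045   0.132 ] [31 29 32]
224 [ 0.5905 -0.043   0.1313] [32 31 35]
225 [ 0.5889 -0.0396  0.1317] [23 25 25]
```

Emit:
{"method": "apply_moves", "body": {"moves": [{"tx": 0,"ty": 0,"tz": -0.003,"wx": 0,"wy": 0,"wz": 0,"jaw": 0},{"tx": 0,"ty": 0,"tz": -0.006,"wx": 0,"wy": 0,"wz": 0,"jaw": 0},{"tx": 0,"ty": 0,"tz": -0.009,"wx": 0,"wy": 0,"wz": 0,"jaw": 0},{"tx": 0,"ty": 0,"tz": -0.009,"wx": 0,"wy": 0,"wz": 0,"jaw": 0}]}}

```text
time: 22.05
ee_pos: [0.6342, -0.1428, 0.0689]
tool_rot: [[-0.001, -0.177, 0.984], [0.0, 0.984, 0.177], [-1.0, 0.0, -0.001]]
ft_force: [-0.9, 0.4, -0.1]
opening: 0.008
```

Emit:
{"method": "apply_moves", "body": {"moves": [{"tx": 0,"ty": 0,"tz": -0.003,"wx": 0,"wy": 0,"wz": 0,"jaw": 0},{"tx": 0,"ty": 0,"tz": -0.005,"wx": 0,"wy": 0,"wz": 0,"jaw": 0},{"tx": 0,"ty": 0,"tz": -0.005,"wx": 0,"wy": 0,"wz": 0,"jaw": 0}]}}

```text
time: 22.3
ee_pos: [0.6348, -0.143, 0.0645]
tool_rot: [[0.0, -0.177, 0.984], [0.0, 0.984, 0.177], [-1.0, 0.0, 0.0]]
ft_force: [-0.3, -0.8, 2.0]
opening: 0.006
```

```bash
python3 - <<'E'
from h import *
f=grab_frame('side'); s=observe(); p=cloud(f)
print(s['ee_pos'],s['ft_force'],s['time'])
for u in (308,311,314): print([tuple(np.round(p[v,u][[1,2]],3)) for v in range(200,222)])
cv2.imwrite('pics/side14c.png',cv2.resize(f['img'][130:300,220:440,::-1],None,fx=3.5,fy=3.5,interpolation=cv2.INTER_CUBIC))
E
```

```text
[ 0.63479372 -0.14303985  0.06481916] [-1.32629386  0.22194478  1.98938507] 22.35
[(np.float64(-0.061), np.float64(0.174)), (np.float64(-0.061), np.float64(0.171)), (np.float64(-0.06), np.float64(0.169)), (np.float64(-0.058), np.float64(0.168)), (np.float64(-0.061), np.float64(0.164)), (np.float64(-0.06), np.float64(0.162)), (np.float64(-0.058), np.float64(0.161)), (np.float64(-0.141), np.float64(0.087)), (np.float64(-0.137), np.float64(0.088)), (np.float64(-0.133), np.float64(0.089)), (np.float64(-0.128), np.float64(0.09)), (np.float64(-0.129), np.float64(0.086)), (np.float64(-0.125), np.float64(0.086)), (np.float64(-0.126), np.float64(0.082)), (np.float64(-0.128), np.float64(0.078)), (np.float64(-0.128), np.float64(0.076)), (np.float64(-0.123), np.float64(0.077)), (np.float64(-0.118), np.float64(0.078)), (np.float64(-0.12), np.float64(0.074)), (np.float64(-0.117), np.float64(0.073)), (np.float64(-0.089), np.float64(0.096)), (np.float64(-0.049), np.float64(0.13))]
[(np.float64(-0.056), np.float64(0.18)), (np.float64(-0.061), np.float64(0.174)), (np.float64(-0.061), np.float64(0.171)
[... 974 characters left out ...]
0.168)), (np.float64(-0.062), np.float64(0.164)), (np.float64(-0.063), np.float64(0.161)), (np.float64(-0.065), np.float64(0.157)), (np.float64(-0.136), np.float64(0.093)), (np.float64(-0.135), np.float64(0.091)), (np.float64(nan), np.float64(nan)), (np.float64(-0.132), np.float64(0.088)), (np.float64(-0.132), np.float64(0.085)), (np.float64(-0.127), np.float64(0.087)), (np.float64(-0.128), np.float64(0.083)), (np.float64(-0.127), np.float64(0.081)), (np.float64(-0.128), np.float64(0.078)), (np.float64(-0.127), np.float64(0.075)), (np.float64(-0.123), np.float64(0.076)), (np.float64(-0.121), np.float64(0.075)), (np.float64(-0.121), np.float64(0.073)), (np.float64(-0.091), np.float64(0.097))]
```

View pics/side14c.png

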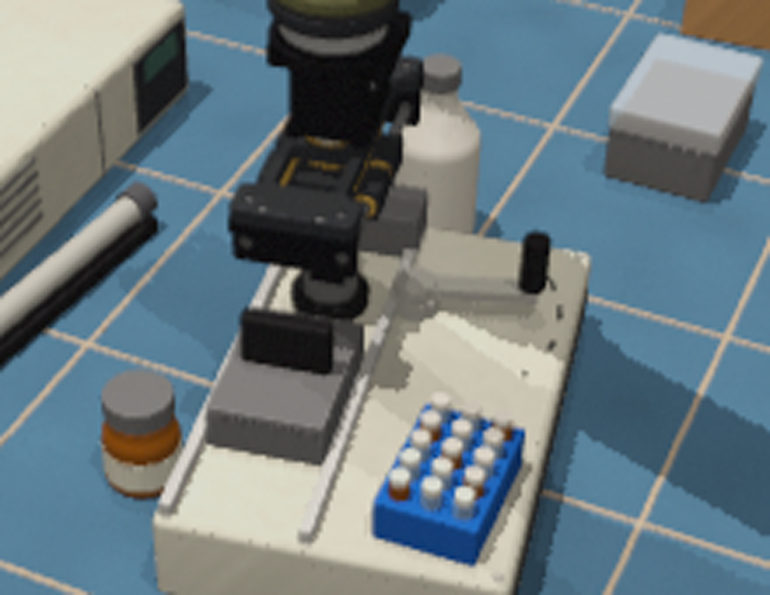

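Emit:
{"method": "apply_moves", "body": {"moves": [{"tx": 0,"ty": 0,"tz": -0.002,"wx": 0,"wy": 0,"wz": 0,"jaw": 0},{"tx": 0,"ty": 0,"tz": -0.004,"wx": 0,"wy": 0,"wz": 0,"jaw": 0},{"tx": 0,"ty": 0,"tz": -0.006,"wx": 0,"wy": 0,"wz": 0,"jaw": 0},{"tx": 0,"ty": 0,"tz": -0.008,"wx": 0,"wy": 0,"wz": 0,"jaw": 0},{"tx": 0,"ty": 0,"tz": -0.008,"wx": 0,"wy": 0,"wz": 0,"jaw": 0},{"tx": 0,"ty": 0,"tz": -0.008,"wx": 0,"wy": 0,"wz": 0,"jaw": 0}]}}

```text
time: 22.85
ee_pos: [0.635, -0.143, 0.0591]
tool_rot: [[0.001, -0.177, 0.984], [0.001, 0.984, 0.177], [-1.0, 0.001, 0.001]]
ft_force: [-5.3, 1.3, 14.5]
opening: 0.003
```

Emit:
{"method": "apply_moves", "body": {"moves": [{"tx": 0,"ty": 0,"tz": -0.001,"wx": 0,"wy": 0,"wz": 0,"jaw": 0},{"tx": 0,"ty": 0,"tz": -0.001,"wx": 0,"wy": 0,"wz": 0,"jaw": 0},{"tx": 0,"ty": 0,"tz": -0.001,"wx": 0,"wy": 0,"wz": 0,"jaw": 0}]}}

```text
time: 23.1
ee_pos: [0.635, -0.1431, 0.059]
tool_rot: [[0.001, -0.177, 0.984], [0.001, 0.984, 0.177], [-1.0, 0.001, 0.001]]
ft_force: [-7.4, 1.6, 19.7]
opening: 0.005
```

```bash
python3 - <<'E'
from h import *
s=observe(); print(s['time'],s['ee_pos'],s['ft_force'])
f=grab_frame('side')
cv2.imwrite('pics/side15c.png',cv2.resize(f['img'][130:300,220:440,::-1],None,fx=3.5,fy=3.5,interpolation=cv2.INTER_CUBIC))
E
```

```text
23.1 [ 0.63502223 -0.14305683  0.05903501] [-7.3729157   1.62085604 19.68564856]
```

View pics/side15c.png

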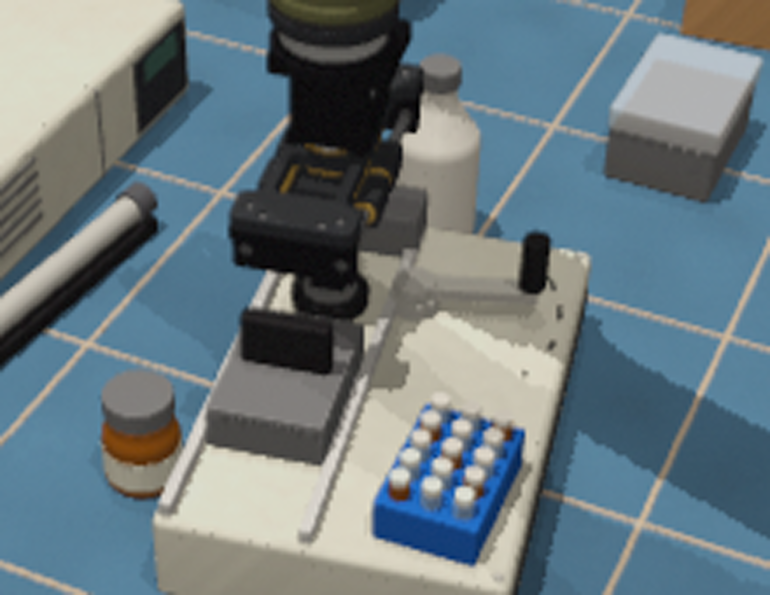

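Emit:
{"method": "apply_moves", "body": {"moves": [{"tx": 0,"ty": 0,"tz": 0.01,"wx": 0,"wy": 0,"wz": 0,"jaw": 0},{"tx": 0,"ty": 0,"tz": 0.04,"wx": 0,"wy": 0,"wz": 0,"jaw": 0},{"tx": 0,"ty": 0,"tz": 0.07,"wx": 0,"wy": 0,"wz": 0,"jaw": 0},{"tx": 0,"ty": 0,"tz": 0.095,"wx": 0,"wy": 0,"wz": 0,"jaw": 0},{"tx": -0.005,"ty": 0.026,"tz": 0.1,"wx": 0,"wy": 0,"wz": 0,"jaw": 0},{"tx": -0.012,"ty": 0.062,"tz": 0.1,"wx": 0,"wy": 0,"wz": 0,"jaw": 0},{"tx": -0.019,"ty": 0.098,"tz": 0.1,"wx": 0,"wy": 0,"wz": 0,"jaw": 0},{"tx": -0.024,"ty": 0.124,"tz": 0.1,"wx": 0,"wy": 0,"wz": 0,"jaw": 0},{"tx": -0.025,"ty": 0.131,"tz": 0.1,"wx": 0,"wy": 0,"wz": 0,"jaw": 0},{"tx": -0.025,"ty": 0.131,"tz": 0.1,"wx": 0,"wy": 0,"wz": 0,"jaw": 0}]}}

```text
time: 23.98
ee_pos: [0.6095, -0.0082, 0.1552]
tool_rot: [[-0.001, -0.182, 0.983], [0.001, 0.983, 0.182], [-1.0, 0.002, -0.0]]
ft_force: [0.2, -0.6, -0.0]
opening: 0.003
```

Emit:
{"method": "apply_moves", "body": {"moves": [{"tx": 0,"ty": 0,"tz": -0.02,"wx": 0,"wy": 0,"wz": 0,"jaw": 0},{"tx": 0,"ty": 0,"tz": -0.045,"wx": 0,"wy": 0,"wz": 0,"jaw": 0},{"tx": 0,"ty": 0,"tz": -0.06,"wx": 0,"wy": 0,"wz": 0,"jaw": 0},{"tx": 0,"ty": 0,"tz": -0.068,"wx": 0,"wy": 0,"wz": 0,"jaw": 0},{"tx": 0,"ty": 0,"tz": -0.068,"wx": 0,"wy": 0,"wz": 0,"jaw": 0}]}}

```text
time: 24.4
ee_pos: [0.6083, -0.0142, 0.0857]
tool_rot: [[-0.004, -0.174, 0.985], [-0.002, 0.985, 0.174], [-1.0, -0.001, -0.004]]
ft_force: [-0.7, 0.1, -0.1]
opening: 0.003
```

```bash
python3 - <<'E'
from h import *
f=grab_frame('side')
s=observe(); print(s['time'],s['ee_pos'],s['ft_force'])
cv2.imwrite('pics/side16c.png',cv2.resize(f['img'][130:300,220:440,::-1],None,fx=3.5,fy=3.5,interpolation=cv2.INTER_CUBIC))
E
```

```text
24.45 [ 0.60937798 -0.01388036  0.08718485] [0.47711651 0.00744007 0.02344618]
```

View pics/side16c.png

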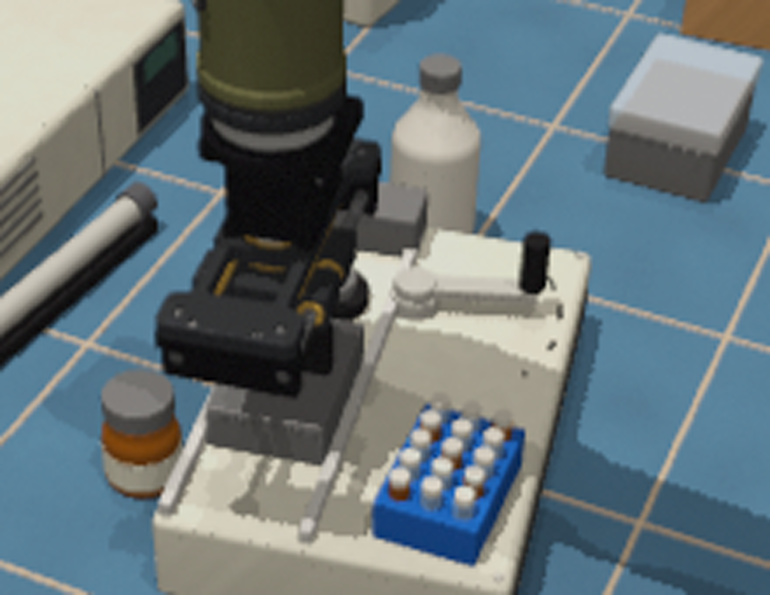

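Emit:
{"method": "apply_moves", "body": {"moves": [{"tx": 0.001,"ty": -0.006,"tz": 0,"wx": 0,"wy": 0,"wz": 0,"jaw": 0},{"tx": 0.0022,"ty": -0.012,"tz": 0,"wx": 0,"wy": 0,"wz": 0,"jaw": 0},{"tx": 0.0035,"ty": -0.019,"tz": 0,"wx": 0,"wy": 0,"wz": 0,"jaw": 0},{"tx": 0.005,"ty": -0.028,"tz": 0,"wx": 0,"wy": 0,"wz": 0,"jaw": 0},{"tx": 0.0067,"ty": -0.037,"tz": 0,"wx": 0,"wy": 0,"wz": 0,"jaw": 0},{"tx": 0.0083,"ty": -0.046,"tz": 0,"wx": 0,"wy": 0,"wz": 0,"jaw": 0},{"tx": 0.01,"ty": -0.055,"tz": 0,"wx": 0,"wy": 0,"wz": 0,"jaw": 0},{"tx": 0.0115,"ty": -0.064,"tz": 0,"wx": 0,"wy": 0,"wz": 0,"jaw": 0},{"tx": 0.0132,"ty": -0.073,"tz": 0,"wx": 0,"wy": 0,"wz": 0,"jaw": 0},{"tx": 0.0148,"ty": -0.082,"tz": 0,"wx": 0,"wy": 0,"wz": 0,"jaw": 0}]}}

```text
time: 25.28
ee_pos: [0.6248, -0.0949, 0.0878]
tool_rot: [[0.0, -0.177, 0.984], [0.0, 0.984, 0.177], [-1.0, 0.0, 0.0]]
ft_force: [1.3, 2.4, 2.1]
opening: 0.005
```

```bash
python3 - <<'E'
from h import *
f=grab_frame('side')
s=observe(); print(s['time'],s['ee_pos'],s['ft_force'])
cv2.imwrite('pics/side17c.png',cv2.resize(f['img'][130:300,220:440,::-1],None,fx=3.5,fy=3.5,interpolation=cv2.INTER_CUBIC))
E
```

```text
25.3333 [ 0.62464161 -0.0977641   0.08777462] [ 0.96200057 -0.11713571  0.03855075]
```

View pics/side17c.png

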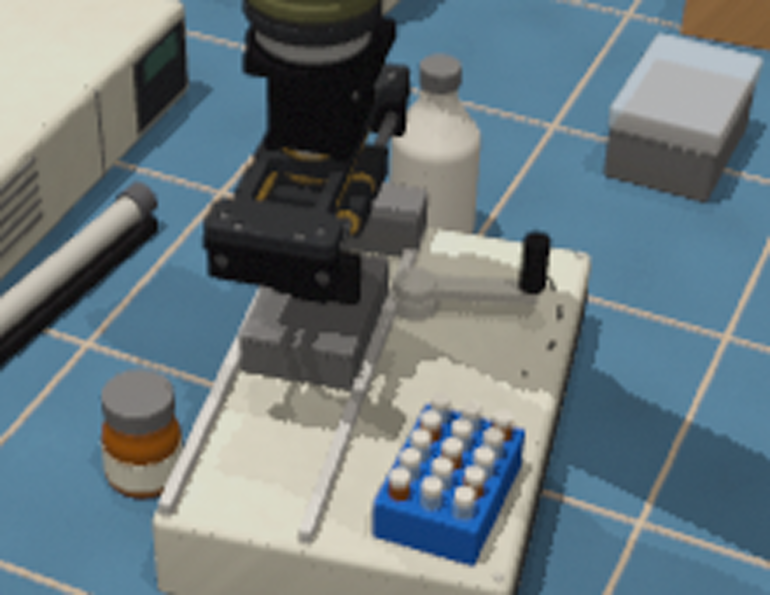

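Emit:
{"method": "apply_moves", "body": {"moves": [{"tx": 0.0011,"ty": -0.006,"tz": 0,"wx": 0,"wy": 0,"wz": 0,"jaw": 0},{"tx": 0.0022,"ty": -0.012,"tz": 0,"wx": 0,"wy": 0,"wz": 0,"jaw": 0},{"tx": 0.0032,"ty": -0.018,"tz": 0,"wx": 0,"wy": 0,"wz": 0,"jaw": 0},{"tx": 0.0043,"ty": -0.024,"tz": 0,"wx": 0,"wy": 0,"wz": 0,"jaw": 0},{"tx": 0.005,"ty": -0.028,"tz": 0,"wx": 0,"wy": 0,"wz": 0,"jaw": 0},{"tx": 0.005,"ty": -0.028,"tz": 0,"wx": 0,"wy": 0,"wz": 0,"jaw": 0}]}}

```text
time: 25.83
ee_pos: [0.6294, -0.1237, 0.0875]
tool_rot: [[-0.0, -0.175, 0.984], [-0.001, 0.984, 0.175], [-1.0, -0.001, -0.0]]
ft_force: [1.1, -0.0, 0.5]
opening: 0.008
```

Emit:
{"method": "apply_moves", "body": {"moves": [{"tx": 0.0005,"ty": -0.003,"tz": 0,"wx": 0,"wy": 0,"wz": 0,"jaw": 0},{"tx": 0.001,"ty": -0.006,"tz": 0,"wx": 0,"wy": 0,"wz": 0,"jaw": 0},{"tx": 0.001,"ty": -0.006,"tz": 0,"wx": 0,"wy": 0,"wz": 0,"jaw": 0}]}}

```text
time: 26.08
ee_pos: [0.6304, -0.1285, 0.0875]
tool_rot: [[-0.0, -0.177, 0.984], [-0.0, 0.984, 0.177], [-1.0, -0.0, -0.0]]
ft_force: [-0.3, 1.7, -1.2]
opening: 0.006
```

Emit:
{"method": "apply_moves", "body": {"moves": [{"tx": 0.0005,"ty": -0.003,"tz": 0,"wx": 0,"wy": 0,"wz": 0,"jaw": 0},{"tx": 0.001,"ty": -0.006,"tz": 0,"wx": 0,"wy": 0,"wz": 0,"jaw": 0},{"tx": 0.001,"ty": -0.006,"tz": 0,"wx": 0,"wy": 0,"wz": 0,"jaw": 0}]}}

```text
time: 26.33
ee_pos: [0.6307, -0.1304, 0.0875]
tool_rot: [[-0.003, -0.179, 0.984], [0.005, 0.984, 0.179], [-1.0, 0.006, -0.002]]
ft_force: [-4.2, 7.1, 3.5]
opening: 0.003
```

Emit:
{"method": "apply_moves", "body": {"moves": [{"tx": 0.0005,"ty": -0.003,"tz": 0,"wx": 0,"wy": 0,"wz": 0,"jaw": 0},{"tx": 0.0008,"ty": -0.005,"tz": 0,"wx": 0,"wy": 0,"wz": 0,"jaw": 0},{"tx": 0.0008,"ty": -0.005,"tz": 0,"wx": 0,"wy": 0,"wz": 0,"jaw": 0}]}}

```text
time: 26.58
ee_pos: [0.6307, -0.1304, 0.0874]
tool_rot: [[-0.006, -0.182, 0.983], [0.012, 0.983, 0.182], [-1.0, 0.013, -0.004]]
ft_force: [-8.0, 14.7, 8.3]
opening: 0.006
```

Emit:
{"method": "apply_moves", "body": {"moves": [{"tx": -0.001,"ty": 0.008,"tz": 0,"wx": 0,"wy": 0,"wz": 0,"jaw": 0},{"tx": -0.003,"ty": 0.018,"tz": 0,"wx": 0,"wy": 0,"wz": 0,"jaw": 0},{"tx": -0.004,"ty": 0.022,"tz": 0.02,"wx": 0,"wy": 0,"wz": 0,"jaw": 0},{"tx": -0.004,"ty": 0.024,"tz": 0.055,"wx": 0,"wy": 0,"wz": 0,"jaw": 0},{"tx": -0.004,"ty": 0.03,"tz": 0.09,"wx": 0,"wy": 0,"wz": 0,"jaw": 0},{"tx": -0.004,"ty": 0.05,"tz": 0.12,"wx": 0,"wy": 0,"wz": 0,"jaw": 0},{"tx": -0.004,"ty": 0.09,"tz": 0.13,"wx": 0,"wy": 0,"wz": 0,"jaw": 0},{"tx": -0.004,"ty": 0.13,"tz": 0.13,"wx": 0,"wy": 0,"wz": 0,"jaw": 0},{"tx": -0.004,"ty": 0.17,"tz": 0.13,"wx": 0,"wy": 0,"wz": 0,"jaw": 0},{"tx": -0.004,"ty": 0.21,"tz": 0.13,"wx": 0,"wy": 0,"wz": 0,"jaw": 0}]}}

```text
time: 27.42
ee_pos: [0.6288, 0.0719, 0.2186]
tool_rot: [[0.003, -0.175, 0.984], [-0.0, 0.984, 0.175], [-1.0, -0.001, 0.002]]
ft_force: [0.7, 0.7, 0.1]
opening: 0.004
```

Emit:
{"method": "apply_moves", "body": {"moves": [{"tx": 0,"ty": 0.04,"tz": 0,"wx": 0,"wy": 0,"wz": 0,"jaw": 0},{"tx": 0,"ty": 0.06,"tz": 0,"wx": 0,"wy": 0,"wz": 0,"jaw": 0},{"tx": 0,"ty": 0.06,"tz": 0,"wx": 0,"wy": 0,"wz": 0,"jaw": 0},{"tx": 0,"ty": 0.06,"tz": 0,"wx": 0,"wy": 0,"wz": 0,"jaw": 0}]}}

```text
time: 27.75
ee_pos: [0.6284, 0.1322, 0.2174]
tool_rot: [[0.001, -0.18, 0.984], [-0.001, 0.984, 0.18], [-1.0, -0.001, 0.0]]
ft_force: [0.4, -0.2, -0.2]
opening: 0.008
```

```bash
python3 - <<'E'
from h import *
s=observe(); print(s['time'],s['ee_pos'],s['ft_force'])
for c in ['side','top']:
    f=grab_frame(c); save(f,c+'20'); w=cloud(f); old=np.load('/tmp/%s0.npz'%c)['w']; mid=np.load('/tmp/%s8.npz'%c)['w']
    for nm,W in (('old',old),('mid',mid),('new',w)):
        m=np.all((W>[.58,-.2,.118])&(W<[.7,-.08,.14]),-1); p=W[m]; g=np.all((W>[.45,-.25,.115])&(W<[.55,-.1,.14]),-1)
        print(c,nm,'fin',len(p),p.mean(0),p.min(0)[1],p.max(0)[1],'grip',W[g].mean(0))
    for n in ['cover_fin','lever_grip','bottle','vial_rack','wash_bottle']:
        print(c,n,[(round(d['p'],2),np.round(d['position'],4)) for d in mark_of(f,n)][:3])
    y,x=(150,220) if c=='side' else (130,270)
    cv2.imwrite('pics/%s20c.png'%c,cv2.resize(f['img'][y:y+170,x:x+220,::-1],None,fx=3.5,fy=3.5,interpolation=cv2.INTER_CUBIC))
E
```

```text
27.75 [0.62839259 0.13220306 0.21744929] [ 0.4395808  -0.24631587 -0.20494586]
side old fin 197 [ 0.63259608 -0.13818935  0.12764843] -0.15137330730386034 -0.12969746296608287 grip [ 0.50718831 -0.15951245  0.12309616]
side mid fin 199 [ 0.63204611 -0.13197016  0.12772279] -0.14559935323649542 -0.12401526109134264 grip [ 0.51185622 -0.18547998  0.12272974]
side new fin 196 [ 0.63417907 -0.14163646  0.12746884] -0.153963839202239 -0.13294609309767302 grip [ 0.51182673 -0.18545964  0.12277977]
side cover_fin [(0.76, array([ 0.6359, -0.1441,  0.1328])), (0.58, array([0.5192, 0.3089, 0.0047]))]
side lever_grip [(0.93, array([ 0.5156, -0.1882,  0.1267]))]
side bottle [(0.85, array([0.5201, 0.3093, 0.0043]))]
side vial_rack [(0.68, array([ 0.4993, -0.0033,  0.0624]))]
side wash_bottle [(0.72, array([ 0.6329, -0.3191,  0.0018]))]
top old fin 220 [ 0.63401913 -0.14097885  0.13119381] -0.15150447662181762 -0.13160401807046332 grip [ 0.50769342 -0.16242867  0.12541893]
top mid fin 220 [ 0.63260309 -0.13515065  0.13119638] -0.14575210438633882 -0.12576774760968149 grip [ 0.5125443  -0.18891372  0.12537045]
top new fin 223 [ 0.63435716 -0.14452014  0.13107064] -0.15569194461989058 -0.13513981379054144 grip [ 0.51252039 -0.18890837  0.12537523]
top cover_fin [(0.56, array([ 0.637 , -0.1423,  0.1342]))]
top lever_grip [(0.93, array([ 0.5205, -0.1895,  0.1232]))]
top bottle []
top vial_rack [(0.61, array([ 0.4943, -0.0055,  0.0653]))]
top wash_bottle [(0.93, array([ 0.6349, -0.3185,  0.0013]))]
```

View pics/top20c.png

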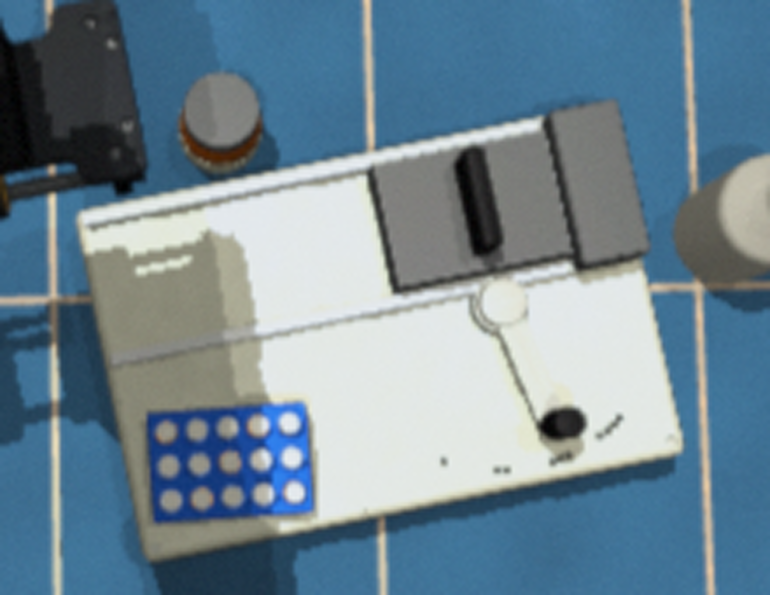

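View pics/side20.png

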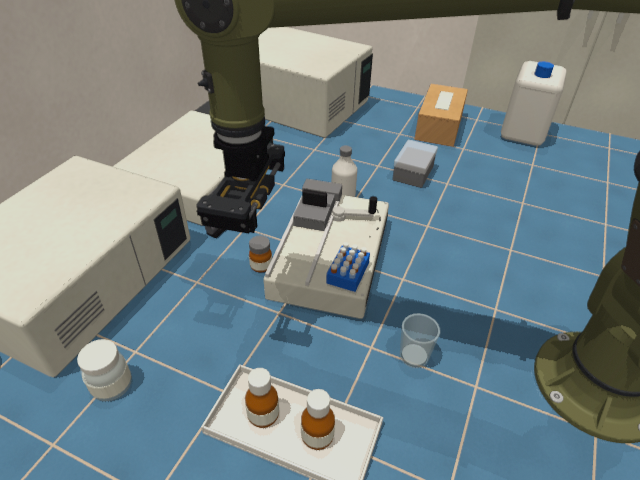

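```bash
python3 -c "
from bench import *
print(hand_in())"
```

```text
the job is handed in; nothing more can be done
None
```

The console job is done and handed in at about 28 s of the 72 s allowed. I went in the order asked:

- **Bottle:** I lifted the amber bottle off by its cap and lowered it slowly into the free side of the tray, with about 5 N at contact.
- **Lever:** I clicked it from the second position to the third.
- **Cover and button:** I pushed the cover open to its stop, pressed the flush button to its bottom with about 20 N, then pushed the cover shut against its stop.

**Last checks:**
- The last side picture shows both amber bottles upright in the tray.
- The lever grip stands at the three dots, and its measured position matches the third position in both cameras.
- The cover has no visible gap to the end block, and its fin is back near the predicted shut position.
- The vial rack and the white wash bottle are where they started, within measurement error.
- The gripper is clear of everything, and the wrist force is near zero.

**What failed or disagreed:**
- **Pinch on the fin:** my first pinch slipped off and moved the cover only about 6 mm. I pushed the fin with closed fingers instead.
- **Finger height:** the fingers really end about 22 mm higher than the reported tool position. That probably caused the slip, and my first press stopped above the button. I then went down until I felt contact and on to the stop.
- **Trained network:** it twice confused parts (fin for button, tray bottle for fin), so I relied on the depth readings and the pictures there.

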